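# Pick a stack of spacer rings onto a carrying bar

## Task

Take the carrying bar from its rest, run it up through all three spacer rings lying in the sloping chute, and lift the rings off together on the bar. Lay the loaded bar level back in the two notches of its rest, with all three rings still on it, and let go; drop no ring and leave the other things on the bench where they are.

Things in the scene. Friction and masses are not known exactly. Their poses are not given: they have to be found in the camera images.
- bar: Loose aluminium carrying bar, 185 mm long, 84 to 131 g; loaded, it is front-heavy. Origin on its axis at the collar's front face, x along the rod to the tip, z up as it lies. Rod and neck 14 mm diameter, rod x = 0 to 93 mm, last 12 mm tapering to 6 mm. Collar 40 mm diameter, x = -6 to 0; bare neck x = -32 to -6; grey grip x = -92 to -32. Starts level in the rest, tip away from the robot, up to 3 mm off centre along x.
- grip (a point): Place to pinch the bar firmly, across its y: on the axis, 52 mm behind the bar's origin. The grip there is a square plastic block 24 mm wide (y) and 24 mm high (from 13 mm below to 11 mm above the axis), 60 mm long.
- tip (a point): Point of the bar's tip, on its axis 93 mm ahead of the bar's origin.
- ring0: Loose black plastic spacer ring, 60 mm outer diameter, 26 mm bore, 16 mm thick, 24 to 49 g; three alike lie face to face, coaxial, in the chute: this is the lowest, nearest the chute's mouth. Origin at its centre, z along its bore, at first pointing up the chute's slope.
- ring1: Loose black plastic spacer ring, 60 mm outer diameter, 26 mm bore, 16 mm thick, 24 to 49 g; three alike lie face to face, coaxial, in the chute: this is the middle. Origin at its centre, z along its bore, at first pointing up the chute's slope.
- ring2: Loose black plastic spacer ring, 60 mm outer diameter, 26 mm bore, 16 mm thick, 24 to 49 g; three alike lie face to face, coaxial, in the chute: this is the highest. Origin at its centre, z along its bore, at first pointing up the chute's slope.
- chute: Fixed grey V-trough on a dark stand; its axis rises at 35 degrees to the horizontal towards its own +x, to the robot's far left. Origin on the bench below the mouth, z up. The rings lean on a 6 mm end plate at the low end; its 30 mm wide slot (floor 18 mm below the axis) is open upwards, so the bar enters along the axis from the low side and leaves upwards, square to it. Plate and walls end 16 mm above the axis.
- mouth (a point): Centre of the chute's mouth: on the rings' axis at the outer (low) face of the end plate, 225 mm above the bench; nothing stands in front of it. The bores reach from 6 to 55 mm past this point up the axis. The bar's collar does not fit the slot: keep the collar face some 5 mm short of this point and lift square to the axis until it has passed the plate. The tip then stands 33 mm out of the last ring.
- rest: Fixed dark steel bar rest: base 140 x 75 x 8 mm and two 8 mm thick uprights with V notches open upwards, about 44 mm wide at the top. Origin on the bench below the seated bar's origin, x along the bar to its tip, z up. Uprights at x = -19 mm (takes the neck between grip and collar, 9 mm play either way) and x = 76 mm (takes the rod near the tip). Rings on the bar hang between the uprights.
- seat (a point): Where the bar's origin lies when the bar is seated and centred: 110 mm above the rest's origin. The notches' tops reach about 17 mm above this.
- bin: Bystander: open red plastic stock bin, 150 x 100 x 70 mm, origin at the centre of its underside.
- wrench: Bystander: steel wrench lying flat, 180 mm long, 11 mm high, along its x.
- jar: Bystander: white plastic jar with a grey lid, 64 mm diameter, 90 mm high, origin at the centre of its underside.
Not all that is in view belongs to the job. What is shaped like the rest but pink or purple is not meant. What is shaped like the bar but orange is not meant.

How it is judged:
On the way, in this order (a step that is already met when the one before it is completed fails the run):
1. the bar runs through all three rings while they are still in the chute (x of ring0 in the frame of bar between 0 and 0.085 m and y of ring0 in the frame of bar between -0.012 and 0.012 m and z of ring0 in the frame of bar between -0.012 and 0.012 m and x of ring1 in the frame of bar between 0 and 0.085 m and y of ring1 in the frame of bar between -0.012 and 0.012 m and z of ring1 in the frame of bar between -0.012 and 0.012 m and x of ring2 in the frame of bar between 0 and 0.085 m and y of ring2 in the frame of bar between -0.012 and 0.012 m and z of ring2 in the frame of bar between -0.012 and 0.012 m and x of ring1 in the frame of chute between 0 and 0.07 m), for 0.1 s.
2. all three rings hang on the bar, lifted clear of the chute (x of ring0 in the frame of bar between 0 and 0.085 m and y of ring0 in the frame of bar between -0.012 and 0.012 m and z of ring0 in the frame of bar between -0.012 and 0.012 m and x of ring1 in the frame of bar between 0 and 0.085 m and y of ring1 in the frame of bar between -0.012 and 0.012 m and z of ring1 in the frame of bar between -0.012 and 0.012 m and x of ring2 in the frame of bar between 0 and 0.085 m and y of ring2 in the frame of bar between -0.012 and 0.012 m and z of ring2 in the frame of bar between -0.012 and 0.012 m and contact force between each of ring0, ring1, ring2 and chute below 0.01 N and distance of each of ring0, ring1, ring2 from where it was at the start of the episode above 0.06 m), for 0.2 s.
At the end, for the whole second after the job is handed in: The released bar lies still and level in both notches, tip as found: its origin within 12 mm along, 6 mm across, 7 mm in height of the seated place, axis within 0.09 rad of the rest's; all three ring centres are 0 to 85 mm ahead of the collar face and within 12 mm of the axis (x of ring0 in the frame of bar between 0 and 0.085 m and y of ring0 in the frame of bar between -0.012 and 0.012 m and z of ring0 in the frame of bar between -0.012 and 0.012 m and x of ring1 in the frame of bar between 0 and 0.085 m and y of ring1 in the frame of bar between -0.012 and 0.012 m and z of ring1 in the frame of bar between -0.012 and 0.012 m and x of ring2 in the frame of bar between 0 and 0.085 m and y of ring2 in the frame of bar between -0.012 and 0.012 m and z of ring2 in the frame of bar between -0.012 and 0.012 m and x of bar in the frame of rest between -0.012 and 0.012 m and y of bar in the frame of rest between -0.006 and 0.006 m and z of bar in the frame of rest between 0.103 and 0.117 m and angle between the x axis of bar and the x axis of rest, either way round below 0.09 rad and x of tip in the frame of rest above 0.078 m and contact force between bar and rest above 0.5 N and linear speed of bar below 0.02 m/s and linear speed of each of ring0, ring1, ring2 below 0.03 m/s); the robot touches nothing.
It fails at once if a ring falls to the bench (height (world z) of any of ring0, ring1, ring2 below 0.05 m).
It fails at once if the bar falls to the bench (height (world z) of bar below 0.035 m).
It fails at once if another thing on the bench (bin, wrench, jar) is moved more than 30 mm (distance of any of bin, wrench, jar from where it was at the start of the episode above 0.03 m).
It also fails if it takes over 64 s, if anything falls off the work surface, if the arm or the gripper's body presses on something with over 40 N, if the wrist force passes 120 N, or if a joint passes its speed limit or range.

## Robot

A 6-joint arm with a two-finger parallel gripper is mounted at the origin on the work surface. World frame = base frame: x ahead of the robot, y to its left, z up, the work surface at z = 0. Lengths are in m, angles in rad, forces in N, time in s.
With the tool pointing down it reaches from about 0.35 to 0.85 m from the base axis. Payload 8.1 kg.
Tool frame: the origin (TCP) lies midway between the tips of the shut fingers; the grasp point (between the pads) lies 19 mm behind it; z points along the fingers, y is the direction in which the jaws open and shut (so a half turn about z gives the same grasp; the last joint's range is limited). The gripper opens to 85 mm and grips with 20 to 120 N. Pads are 22 mm wide; open, the fingers measure 114 mm over their backs; the gripper's body (76 mm by 85 mm) begins 54 mm behind the grasp point. The pads swing forward as they close: fully open they stand 13 mm farther back than shut.
Start: joints at [1.072, 0.13, 1.488, -0, 1.523, -0.085], TCP at [0.241, 0.549, 0.231] pointing down, gripper open.
Joint ranges: [-2.96, 2.96], [-0.89, 2.26], [0.02, 2.5], [-1.34, 4.48], [0, 2.73], [-2.66, 2.66]. Speed limits (rad/s): [2.39, 2.39, 2.79, 3.14, 3.14, 3.14].

## Interface

Orientations are given as a rotation vector (axis times angle).
In Python, from workcell import manip gives the robot as it stands. The module is installed in compiled form; this text tells all that it offers.
- The arm moves only by the shell command python3 -m handwheel 'ROWS' [OPENING]. ROWS is JSON, a list of rows, each an object with "travel": the shift along the tool's x, y, z in cm, a list of three; "dr": the turn, a rotation vector about the tool's x, y, z in units of 5 degrees (1.0 is 5 degrees), a list of three. In form: [{"travel": [dx, dy, dz], "dr": [wx, wy, wz]}, ...]. A call has 1 to 5 rows; each row is the pose to reach, as a shift and turn from the pose commanded when the call began, along the tool's axes at that moment; what a row does not reach only later rows make up. A row lasts 1/12 s, in which the tool goes at most 41.7 mm and 7.16 degrees, less where a joint would pass 70% of its speed; a pose out of reach is approached as far as the arm can. A call with a gripper value outside its range is refused whole. OPENING is the opening, from 0 (shut) to 1 (fully open), set as the call begins (- or left out, the last holds). The fingers move at their own pace and stop on an object; the grip force is fixed at half the most. Time passes only in rows, so rows that repeat a pose let the fingers close. It gives the time, the measured TCP pose, the force and the opening at its end, in the units of the state.
- manip.state(): the state, without advancing time (a new reading comes with each control period).
- manip.snapshot(name): name is "scene" or "side" or "wrist"; returns a dict with "image" (384x512x3 uint8, blue, green, red), "K" (3x3 intrinsics, pixels), "view" (4x4, takes a point from world to camera coordinates). Camera axes: x right, y up, looking along -z (the intrinsics and any distortion apply to the point x, -y, -z); pixel columns grow to the right and rows downward; lengths in m; the calibration is good to about 2 mm. A picture is of the moment at which its call begins. There is no depth.
- manip.finish_job(): hands the job in, once; it reports no verdict.
The state is a dict: "time": time; "q": joint angles; "joint_velocities": joint speeds; "effort": joint torques, N m; "ee_pos": TCP position; "ee_rot": TCP orientation; "contact_force": force on the tool from outside, world axes, zero at the start; "torque": the same for the moment, N m; "finger_gap": finger opening in m.
Only numpy, scipy, OpenCV 4.12 (cv2) and the standard library are available. Lean on these libraries where they do the work, as an engineer would, in place of code of your own. Each camera call takes 0.05 s, during which the arm holds its last target.

## Working session

There is one attempt and no reset: what is moved stays moved. The work goes in short steps, Python scripts to look and compute and a shell command to move; the robot and the scene stay as the last step left them, time stands still between calls to the robot, and variables do not carry over. Pictures are saved under pics/ and viewed, and the job is handed in when it is done.

```bash
mkdir -p pics; ls
cat > h.py <<'E'
import numpy as np, cv2
from workcell import manip
from scipy.spatial.transform import Rotation as R
def snap(n,f=None):
    s=manip.snapshot(n)
    if f: cv2.imwrite('pics/'+f+'.png',s['image'])
    return s
E
python3 - <<'E'
from h import *
import pickle
d={}
for n in ['scene','side','wrist']:
    s=snap(n,n+'0'); d[n]=s
    print(n,s['K'].tolist(),np.round(s['view'],4).tolist(),s.keys())
pickle.dump(d,open('s0.pkl','wb'))
print(manip.state())
E
```

```text
pics
scene [[437.48663962872365, 0.0, 260.4380185191318], [0.0, 437.48663962872365, 191.32511929377736], [0.0, 0.0, 1.0]] [[-0.8068, 0.5907, 0.0107, 0.4513], [-0.498, -0.6897, 0.5257, 0.1907], [0.318, 0.4188, 0.8506, -1.8113], [0.0, 0.0, 0.0, 1.0]] dict_keys(['image', 'K', 'view'])
side [[363.46090958739563, 0.0, 257.0764886655863], [0.0, 363.46090958739563, 196.58512274214806], [0.0, 0.0, 1.0]] [[0.9653, -0.2604, 0.0208, -0.5604], [0.1567, 0.6409, 0.7514, -0.2133], [-0.209, -0.7221, 0.6595, -1.0505], [0.0, 0.0, 0.0, 1.0]] dict_keys(['image', 'K', 'view'])
wrist [[291.5338579509677, 0.0, 255.59663802331414], [0.0, 291.5338579509677, 192.40705038534156], [0.0, 0.0, 1.0]] [[0.4029, 0.9152, -0.0023, -0.5988], [-0.878, 0.3858, -0.2832, 0.0358], [-0.2583, 0.1161, 0.9591, -0.3798], [0.0, 0.0, 0.0, 1.0]] dict_keys(['image', 'K', 'view'])
{'time': 0.15, 'q': array([ 1.07162736e+00,  1.31020089e-01,  1.48903659e+00,  6.78745178e-06,
        1.52299390e+00, -8.54102194e-02]), 'joint_velocities': array([-0.00138161, -0.00280314, -0.0021472 , -0.00077941,  0.00032859,
        0.00146542]), 'effort': array([ 1.59435760e-03, -5.70060754e+01, -5.01160347e+01, -1.65394090e-05,
        9.52212227e-03, -3.03259071e-05]), 'ee_pos': array([0.24101103, 0.54900283, 0.23046195]), 'ee_rot': array([-6.45217283e-01, -3.07418511e+00,  2.18961398e-03]), 'contact_force': array([-0.2139317 ,  0.24321509,  0.19773453]), 'torque': array([0.01720111, 0.01561793, 0.03131418]), 'finger_gap': 0.08551224134548316}
```

View pics/scene0.png

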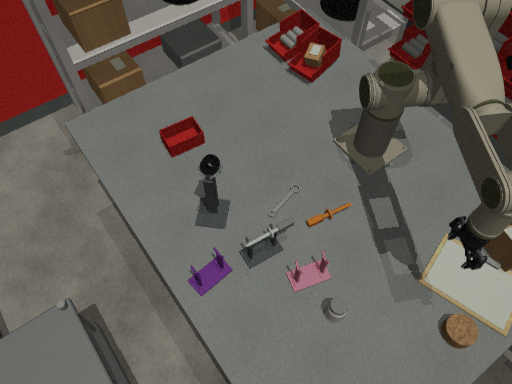

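View pics/side0.png

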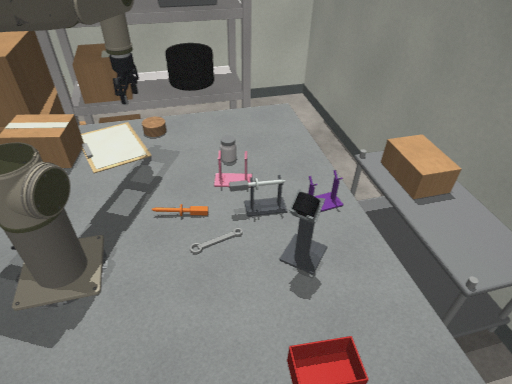

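View pics/wrist0.png

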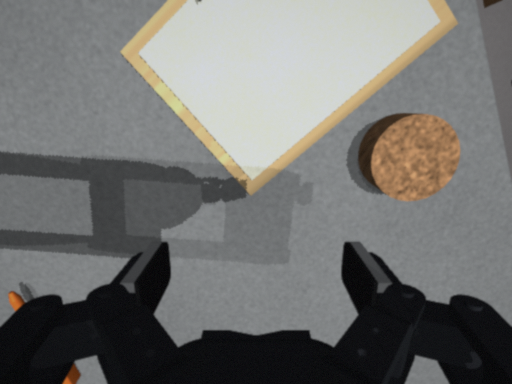

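The bar could be confused with three things in the scene view: the grey bar in the dark rest at (265,238), the orange look-alike at (328,215) and the wrench at (284,200). For the rest there is the dark one at (262,250), the pink one at (309,275) and the purple one at (210,275). By the description I choose the grey bar in the dark rest, and I'll check that in a close crop.

Run:
```python
import pickle,cv2
d=pickle.load(open('s0.pkl','rb'))
a=d['scene']['image'][140:270,180:310]; b=d['side']['image'][165:275,210:340]
cv2.imwrite('pics/ca.png',cv2.resize(a,None,fx=5,fy=5,interpolation=cv2.INTER_CUBIC)[:600])
cv2.imwrite('pics/cb.png',cv2.resize(b,None,fx=5,fy=5,interpolation=cv2.INTER_CUBIC))
```

```text
(no output)
```

View pics/ca.png

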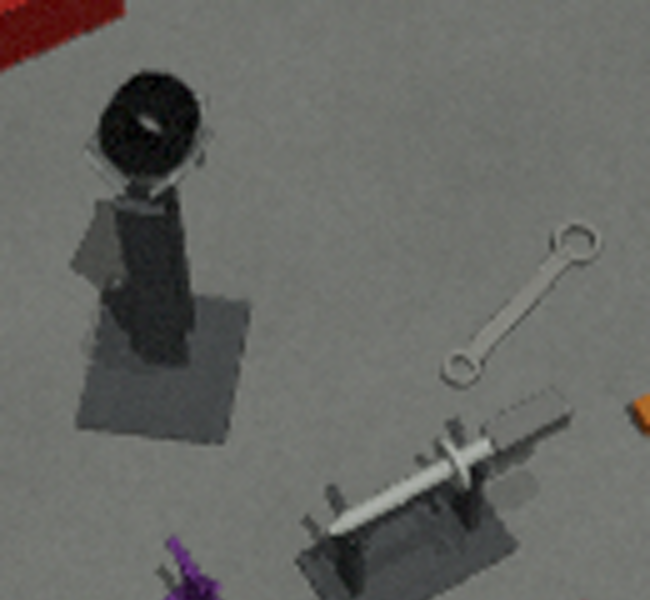

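View pics/cb.png

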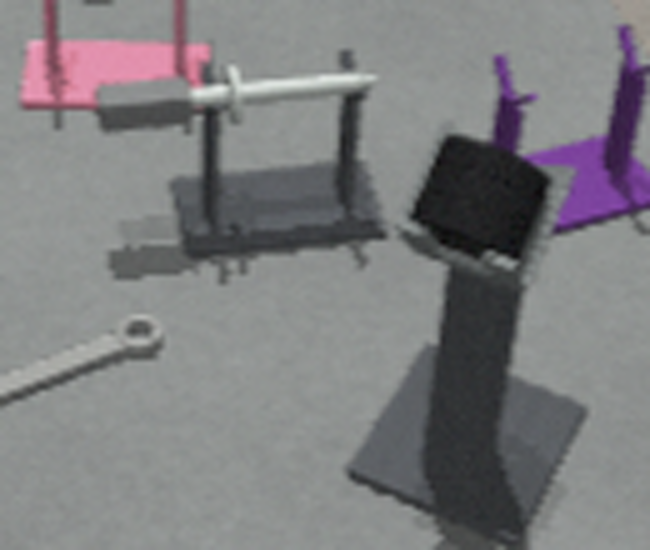

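The crops confirm it. The grey bar with collar lies in the dark rest with its tip at scene (247,246) and side (285,181). The black rings are in the chute at scene (210,165). Next I triangulate.

```bash
cat >> h.py <<'E'
def ray(s,uv):
    V=s['view'];K=s['K'];Rm=V[:3,:3];c=-Rm.T@V[:3,3]
    x=(uv[0]-K[0,2])/K[0,0];y=(uv[1]-K[1,2])/K[1,1]
    d=Rm.T@np.array([x,-y,-1.]);return c,d/np.linalg.norm(d)
def onz(s,uv,z):
    c,d=ray(s,uv);return c+d*(z-c[2])/d[2]
def tri(obs):
    A=np.zeros((3,3));b=np.zeros(3)
    rs=[ray(s,u) for s,u in obs]
    for c,d in rs:
        P=np.eye(3)-np.outer(d,d);A+=P;b+=P@c
    X=np.linalg.solve(A,b);return X,[np.linalg.norm((np.eye(3)-np.outer(d,d))@(X-c)) for c,d in rs]
def proj(s,X):
    p=s['view'][:3,:3]@np.asarray(X)+s['view'][:3,3]
    return np.array([s['K'][0,2]+s['K'][0,0]*p[0]/-p[2], s['K'][1,2]+s['K'][1,1]*(-p[1])/-p[2]])
E
python3 - <<'E'
from h import *
import pickle
d=pickle.load(open('s0.pkl','rb'));S,D=d['scene'],d['side']
o1=np.array([180,140]);o2=np.array([210,165])
P=lambda a,o:np.array(a)/5+o-0.4
for n,a,b in [('tip',(333,530),(377,78)),('collar',(457,463),(234,91)),('neckgrip',(490,448),(190,97)),('griprear',(572,410),(97,107))]:
    pa,pb=P(a,o1),P(b,o2); X,r=tri([(S,pa),(D,pb)]); print(n,X.round(4),np.round(r,4),onz(S,pa,.11).round(4),onz(D,pb,.11).round(4))
# chute base corners: scene (110,290?) (250,300) (225,443) (78,428) ; side (432,345)(587,408)(520,540)(347,470)
for n,a,b in [('c1',(225,443),(432,345)),('c2',(250,300),(347,470)),('c3',(78,428),(587,408))]:
    pa,pb=P(a,o1),P(b,o2); print(n,onz(S,pa,.01).round(4),onz(D,pb,.01).round(4),tri([(S,pa),(D,pb)])[0].round(4))
# upper face bore centre
pa=P((150,123),o1); print(onz(S,pa,.225+.055*np.sin(np.radians(35))).round(4))
E
```

```text
tip [0.7039 0.1141 0.1124] [0.001 0.001] [0.7024 0.1136 0.11  ] [0.7058 0.1164 0.11  ]
collar [0.608  0.123  0.1126] [0.0009 0.0009] [0.6063 0.1223 0.11  ] [0.6097 0.1256 0.11  ]
neckgrip [0.5807 0.1265 0.1097] [0.0006 0.0006] [0.5814 0.1264 0.11  ] [0.5801 0.1264 0.11  ]
griprear [0.5185 0.1349 0.1071] [0.0012 0.0012] [0.5184 0.1362 0.11  ] [0.5189 0.1307 0.11  ]
c1 [ 0.701  -0.0275  0.01  ] [ 0.7001 -0.0351  0.01  ] [ 0.701  -0.0303  0.005 ]
c2 [ 0.6185 -0.117   0.01  ] [ 0.6162 -0.1188  0.01  ] [ 0.6173 -0.1177  0.0081]
c3 [ 0.781  -0.1005  0.01  ] [ 0.7757 -0.1087  0.01  ] [ 0.7795 -0.1037  0.0033]
[ 0.6679 -0.1395  0.2565]
```

```bash
cat >> h.py <<'E'
def pose():
    s=manip.state();return s['ee_pos'],R.from_rotvec(s['ee_rot']).as_matrix(),s
def go(p,Rt):
    """print travel(cm)/dr(5deg) to target"""
    p0,R0,s=pose()
    t=R0.T@(np.asarray(p)-p0)*100; w=R.from_matrix(R0.T@Rt).as_rotvec()/np.radians(5)
    print('travel',t.round(2),'dr',w.round(2),'| q',s['q'].round(3),'gap',round(s['finger_gap'],4),'F',s['contact_force'].round(1),'t',round(s['time'],2))
def toolR(yaw,pitch,flip=1):
    """tool frame gripping a bar whose x points at yaw (rad), raised by pitch. tool z = -bar z; tool x = flip*bar x"""
    bx=np.array([np.cos(pitch)*np.cos(yaw),np.cos(pitch)*np.sin(yaw),np.sin(pitch)])
    by=np.array([-np.sin(yaw),np.cos(yaw),0]); bz=np.cross(bx,by)
    return np.c_[flip*bx,-flip*by,-bz]
E
python3 - <<'E'
from h import *
import pickle
d=pickle.load(open('s0.pkl','rb'));p,Rm,s=pose()
print(Rm.round(3))
V=d['wrist']['view'];c=-V[:3,:3].T@V[:3,3]
print('cam in tool',(Rm.T@(c-p)).round(4),'fwd',(Rm.T@-V[2,:3]).round(3),'right',(Rm.T@V[0,:3]).round(3))
for f in (1,-1): go((.5,.12,.33),toolR(-.113,0,f))
E
```

```text
[[-0.916  0.402 -0.001]
 [ 0.402  0.916 -0.001]
 [ 0.    -0.001 -1.   ]]
cam in tool [ 7.260e-02 -1.000e-04 -1.425e-01] fwd [-0.283 -0.001  0.959] right [-0.001  1.     0.001]
travel [-40.96 -28.88  -9.92] dr [-1.000e-02  2.000e-02  3.255e+01] | q [ 1.072  0.131  1.489  0.     1.523 -0.085] gap 0.0855 F [-0.2  0.2  0.2] t 0.15
travel [-40.96 -28.88  -9.92] dr [-0.02 -0.   -3.45] | q [ 1.072  0.131  1.489  0.     1.523 -0.085] gap 0.0855 F [-0.2  0.2  0.2] t 0.15
```

```bash
cat > g1.py <<'E'
from h import *
go((.5,.12,.33),toolR(-.113,0,1))
E
python3 -m handwheel '[{"travel":[-3,-2,-2],"dr":[0,0,1.4]},{"travel":[-6,-4,-4],"dr":[0,0,2.8]},{"travel":[-9,-6,-6],"dr":[0,0,4.2]},{"travel":[-12,-8,-8],"dr":[0,0,5.6]},{"travel":[-15,-10,-9],"dr":[0,0,7]}]' ; python3 g1.py
```

```text
time: 0.57
ee_pos: [0.3392, 0.3965, 0.3239]
ee_rot: [1.547, 2.733, 0.004]
contact_force: [0.9, 0.9, 0.1]
finger_gap: 0.0856
travel [-31.98  -0.45  -0.63] dr [ 1.000e-02 -4.000e-02  2.549e+01] | q [ 0.765 -0.105  1.558 -0.     1.685  0.224] gap 0.0856 F [0.9 0.9 0.1] t 0.57
```

```bash
python3 -m handwheel '[{"travel":[-3,0,0],"dr":[0,0,1.4]},{"travel":[-6,0,0],"dr":[0,0,2.8]},{"travel":[-9,0,0],"dr":[0,0,4.2]},{"travel":[-12,0,-0.5],"dr":[0,0,5.6]},{"travel":[-15,0,-0.5],"dr":[0,0,7]}]' ; python3 g1.py
```

```text
time: 0.98
ee_pos: [0.4168, 0.268, 0.3268]
ee_rot: [2.299, 2.141, 0.001]
contact_force: [0.7, -0.2, -0.5]
finger_gap: 0.0851
travel [-14.17   9.34  -0.32] dr [ 0.000e+00 -1.000e-02  1.848e+01] | q [ 0.468 -0.174  1.616  0.     1.699  0.539] gap 0.0851 F [ 0.7 -0.2 -0.5] t 0.98
```

```bash
python3 -m handwheel '[{"travel":[-3,2,0],"dr":[0,0,1.4]},{"travel":[-6,4,0],"dr":[0,0,2.8]},{"travel":[-9,6,0],"dr":[0,0,4.2]},{"travel":[-12,8,0],"dr":[0,0,5.6]},{"travel":[-14,9,0],"dr":[0,0,7]}]' ; 
python3 -m handwheel '[{"travel":[0,0,0],"dr":[0,0,1.4]},{"travel":[0,0,0],"dr":[0,0,2.8]},{"travel":[0,0,0],"dr":[0,0,4.2]},{"travel":[0,0,0],"dr":[0,0,5.6]},{"travel":[0,0,0],"dr":[0,0,7]}]' ; python3 g1.py
python3 -m handwheel '[{"travel":[0,0,0],"dr":[0,0,1.4]},{"travel":[0,0,0],"dr":[0,0,2.8]},{"travel":[0,0,0],"dr":[0,0,4.2]},{"travel":[0,0,0],"dr":[0,0,4.4]},{"travel":[0,0,0],"dr":[0,0,4.4]}]' ; python3 g1.py
python3 -c "
from h import *;import pickle
pickle.dump(snap('wrist','w1'),open('w1.pkl','wb'))"
```

```text
time: 1.4
ee_pos: [0.4981, 0.1208, 0.3258]
ee_rot: [2.837, 1.348, -0.001]
contact_force: [-0.7, 0.2, 0.0]
finger_gap: 0.0856
time: 1.82
ee_pos: [0.4969, 0.1236, 0.3259]
ee_rot: [-3.111, -0.435, 0.001]
contact_force: [0.3, 0.1, 0.7]
finger_gap: 0.0852
travel [ 0.2   0.43 -0.41] dr [0.   0.01 4.48] | q [ 0.144 -0.128  1.576  0.     1.694  1.436] gap 0.0852 F [0.3 0.1 0.7] t 1.82
time: 2.23
ee_pos: [0.4969, 0.1238, 0.326]
ee_rot: [3.138, -0.153, -0.001]
contact_force: [0.3, -0.1, -1.1]
finger_gap: 0.0858
travel [ 0.35  0.35 -0.4 ] dr [0.   0.01 0.18] | q [ 0.144 -0.128  1.576 -0.     1.694  1.812] gap 0.0858 F [ 0.3 -0.1 -1.1] t 2.23
```

View pics/w1.png

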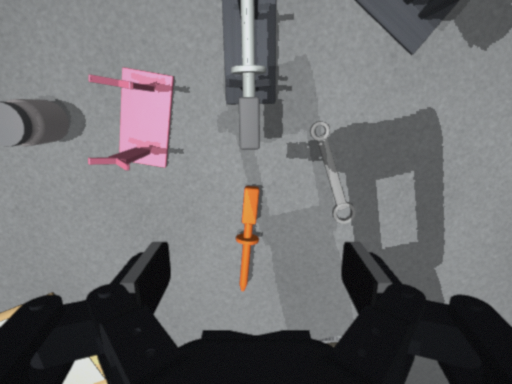

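The wrist view shows the grey grip at (249,123), the collar at (248,69), the orange decoy at (250,235) and a chute base corner at top right. I'll move ahead so that both the bar and the chute are in view.

```bash
python3 -m handwheel '[{"travel":[3,2,-2],"dr":[0,0,0]},{"travel":[6,4,-4],"dr":[0,0,0]},{"travel":[9,7,-6],"dr":[0,0,0]},{"travel":[11,9,-8],"dr":[0,0,0]},{"travel":[12,12,-9],"dr":[0,0,0]}]' ; 
python3 -m handwheel '[{"travel":[0,0,0],"dr":[0,0,0]},{"travel":[0,0,0],"dr":[0,0,0]},{"travel":[0,0,0],"dr":[0,0,0]}]' ; 
python3 -c "
from h import *;import pickle
s=snap('wrist','w2');print(pose()[2]['q'].round(3))
pickle.dump(s,open('w2.pkl','wb'))"
```

```text
time: 2.7
ee_pos: [0.6065, -0.0084, 0.4181]
ee_rot: [-3.138, 0.149, -0.003]
contact_force: [0.7, -0.0, 0.6]
finger_gap: 0.0854
time: 2.95
ee_pos: [0.6043, -0.0074, 0.4156]
ee_rot: [-3.137, 0.154, 0.002]
contact_force: [-0.3, -0.5, 0.3]
finger_gap: 0.0856
[-0.096  0.147  1.137  0.     1.858  1.572]
```

View pics/w2.png

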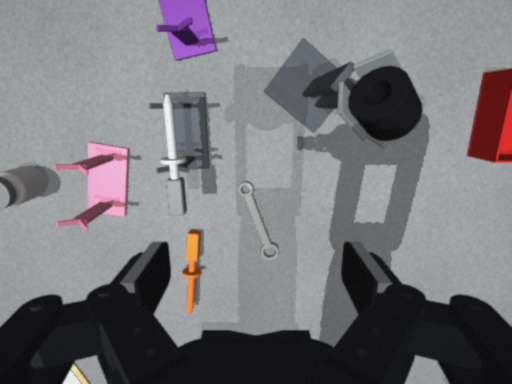

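```bash
python3 -c "
import cv2
a=cv2.imread('pics/w2.png')
cv2.imwrite('pics/w2a.png',cv2.resize(a[80:230,130:230],None,fx=4,fy=4,interpolation=cv2.INTER_CUBIC))
b=cv2.convertScaleAbs(a[30:155,255:435],alpha=2,beta=20)
cv2.imwrite('pics/w2b.png',cv2.resize(b,None,fx=4,fy=4,interpolation=cv2.INTER_CUBIC))"
```

```text
(no output)
```

View pics/w2a.png

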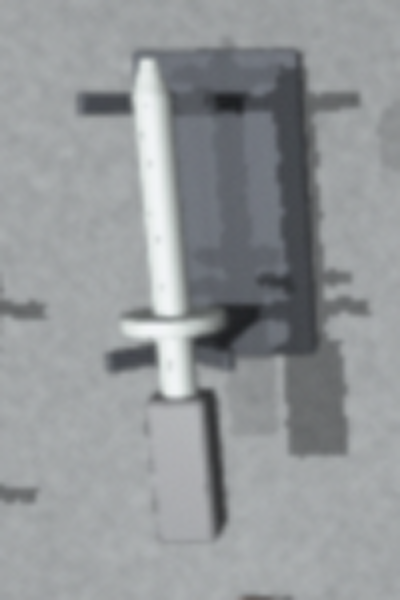

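View pics/w2b.png

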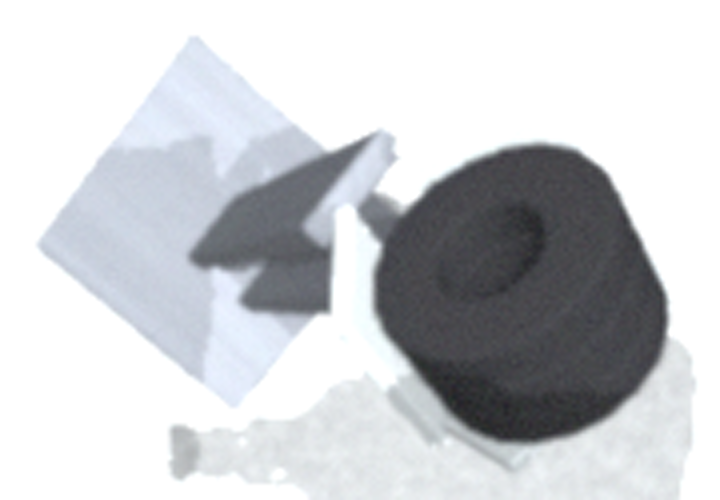

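Run:
```python
from h import *
import pickle
d=pickle.load(open('s0.pkl','rb'));S,D=d['scene'],d['side'];W=pickle.load(open('w2.pkl','rb'))
A=lambda u,v:(130+u/4-.4,80+v/4-.4); B=lambda u,v:(255+u/4-.4,30+v/4-.4)
print('tip',onz(W,A(147,60),.110).round(4))
print('collar',onz(W,A(172,324),.110).round(4))
for n,c in [('gFL',(150,398)),('gFR',(203,396)),('gRL',(160,541)),('gRR',(213,541))]: print(n,onz(W,A(*c),.121).round(4))
pb=B(491,250);ps=(209.6,164.2)
print('bore up',tri([(W,pb),(S,ps)]),onz(W,pb,.2565).round(4))
# base corners
for c in [(40,245),(195,37),(237,406)]: print('base',onz(W,B(*c),.01).round(4))
# plate/wall bits
for c in [(380,133),(393,157),(345,207),(430,440),(520,463)]: print(c,onz(W,B(*c),.235).round(4))
```

```text
tip [0.7038 0.1137 0.11  ]
collar [0.6069 0.1222 0.11  ]
gFL [0.5809 0.1325 0.121 ]
gFR [0.5797 0.112  0.121 ]
gRL [0.5223 0.1394 0.121 ]
gRR [0.5202 0.1183 0.121 ]
bore up (array([ 0.67623265, -0.12349112,  0.28218939]), [np.float64(0.0006081098481257318), np.float64(0.000608109848125808)]) [ 0.6766 -0.1342  0.2565]
base [ 0.699  -0.0327  0.01  ]
base [ 0.7755 -0.1055  0.01  ]
base [ 0.62   -0.1168  0.01  ]
(380, 133) [ 0.7079 -0.114   0.235 ]
(393, 157) [ 0.7019 -0.1173  0.235 ]
(345, 207) [ 0.6911 -0.1048  0.235 ]
(430, 440) [ 0.6286 -0.1271  0.235 ]
(520, 463) [ 0.6199 -0.1518  0.235 ]
```

Run:
```python
from h import *
go((.561,.1245,.22),toolR(-.095,0,1))
```

```text
travel [ -5.54 -12.64  19.56] dr [-0.    0.02 -0.03] | q [-0.096  0.147  1.137  0.     1.858  1.572] gap 0.0854 F [ 0.1  0.2 -0.3] t 3.0
```

```bash
python3 -m handwheel '[{"travel":[-1,-3,2.5],"dr":[0,0,0]},{"travel":[-2,-6,5],"dr":[0,0,0]},{"travel":[-3.5,-8.5,7.5],"dr":[0,0,0]},{"travel":[-4.5,-10.5,10.5],"dr":[0,0,0]},{"travel":[-5.5,-12.6,13.5],"dr":[0,0,0]}]' ; 
python3 -m handwheel '[{"travel":[0,0,3],"dr":[0,0,0]},{"travel":[0,0,5],"dr":[0,0,0]},{"travel":[0,0,6],"dr":[0,0,0]},{"travel":[0,0,6],"dr":[0,0,0]},{"travel":[0,0,6],"dr":[0,0,0]}]' ; 
python3 -c "
from h import *;import pickle
s=snap('wrist','w3');go((.561,.1245,.22),toolR(-.095,0,1))
pickle.dump(s,open('w3.pkl','wb'))"
```

```text
time: 3.42
ee_pos: [0.5606, 0.1259, 0.28]
ee_rot: [-3.138, 0.151, -0.001]
contact_force: [0.1, 1.4, -0.3]
finger_gap: 0.0854
time: 3.83
ee_pos: [0.5619, 0.1238, 0.2216]
ee_rot: [-3.138, 0.155, 0.0]
contact_force: [-0.8, -0.4, -0.1]
finger_gap: 0.0854
travel [-0.19 -0.07  0.29] dr [-0.01 -0.02 -0.05] | q [0.127 0.068 1.57  0.    1.502 1.797] gap 0.0854 F [-0.7  0.4  1. ] t 3.88
```

View pics/w3.png

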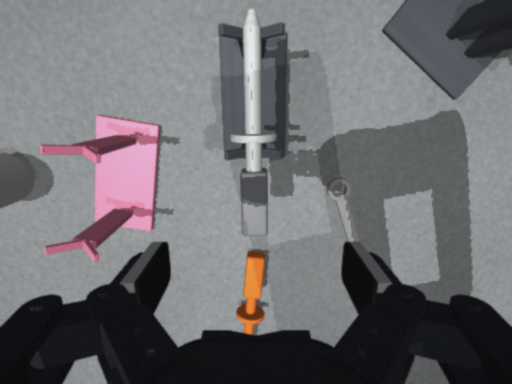

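```bash
python3 -c "
import cv2
a=cv2.imread('pics/w3.png')
cv2.imwrite('pics/w3a.png',cv2.resize(a[0:245,200:310],None,fx=2.4,fy=2.4,interpolation=cv2.INTER_CUBIC)[:,:])
cv2.imwrite('pics/w3b.png',cv2.resize(a[125:245,200:310],None,fx=5,fy=5,interpolation=cv2.INTER_CUBIC)[:,:])"
```

```text
(no output)
```

View pics/w3b.png

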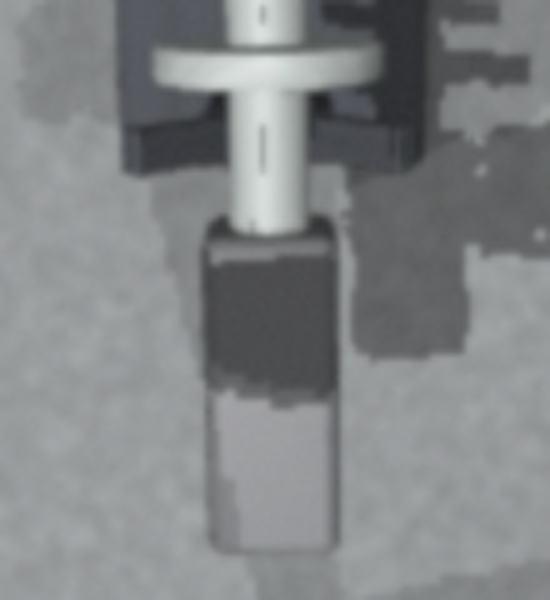

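Run:
```python
from h import *
import pickle
W=pickle.load(open('w3.pkl','rb'))
A=lambda u,v:(200+u/5-.4,125+v/5-.4)
P={n:onz(W,A(*c),.121) for n,c in [('FL',(204,240)),('FR',(335,238)),('RL',(210,550)),('RR',(338,550))]}
for n in P: print(n,P[n].round(4))
f=(P['FL']+P['FR'])/2;r=(P['RL']+P['RR'])/2
tip=onz(W,(252.2,11),.110);col=onz(W,A(268,68),.11)
print(f,r,np.linalg.norm(f-r),tip,col); dd=tip-r; print(np.arctan2(dd[1],dd[0]),np.arctan2((f-r)[1],(f-r)[0]))
```

```text
FL [0.5803 0.1351 0.121 ]
FR [0.5784 0.1128 0.121 ]
RL [0.5229 0.1406 0.121 ]
RR [0.5206 0.1174 0.121 ]
[0.57937854 0.12392273 0.121     ] [0.52171573 0.12896745 0.121     ] 0.057883068046425235 [0.70306103 0.11240596 0.11      ] [0.60694877 0.12144734 0.11      ]
-0.09107309654329517 -0.08726435542905475
```

```bash
cat > g2.py <<'E'
from h import *
go((.560,.1255,.090),toolR(-.0915,0,1))
E
python3 -m handwheel '[{"travel":[-0.2,-0.2,3],"dr":[0,0,0]},{"travel":[-0.2,-0.2,6],"dr":[0,0,0]},{"travel":[-0.2,-0.2,9],"dr":[0,0,0]},{"travel":[-0.2,-0.2,9],"dr":[0,0,0]},{"travel":[-0.2,-0.2,9],"dr":[0,0,0]}]' ;python3 g2.py
```

```text
time: 4.3
ee_pos: [0.5602, 0.1252, 0.1316]
ee_rot: [3.137, -0.157, -0.002]
contact_force: [-0.2, 0.2, 0.6]
finger_gap: 0.0852
travel [-0.02 -0.03  4.16] dr [ 0.    0.02 -0.1 ] | q [0.131 0.131 1.673 0.    1.339 1.801] gap 0.0852 F [-0.2  0.2  0.6] t 4.3
```

```bash
python3 -m handwheel '[{"travel":[0,0,1.5],"dr":[0,0,-0.1]},{"travel":[0,0,3],"dr":[0,0,-0.1]},{"travel":[0,0,4.1],"dr":[0,0,-0.1]},{"travel":[0,0,4.1],"dr":[0,0,-0.1]},{"travel":[0,0,4.1],"dr":[0,0,-0.1]}]' ;python3 g2.py; python3 -c "
from h import *
snap('wrist','w4')"
```

```text
time: 4.72
ee_pos: [0.5613, 0.1255, 0.0918]
ee_rot: [-3.138, 0.143, -0.002]
contact_force: [-0.4, 0.0, 0.3]
finger_gap: 0.0851
travel [-0.13  0.02  0.18] dr [-0.   -0.01  0.01] | q [ 0.131  0.172  1.704 -0.     1.264  1.793] gap 0.0851 F [-0.4  0.   0.3] t 4.72
```

View pics/w4.png

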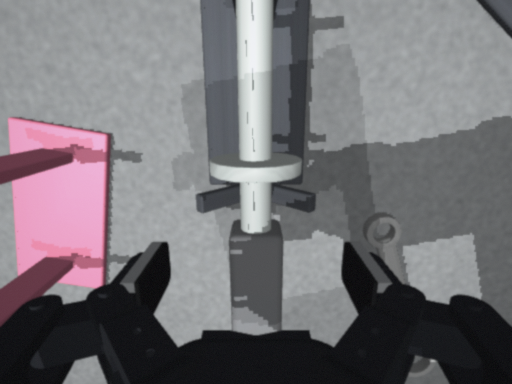

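The grip sits at columns 231 to 282, midway between the fingers at 170 and 342, so I'm closing.

```bash
python3 -m handwheel '[{"travel":[0,0,0],"dr":[0,0,0]},{"travel":[0,0,0],"dr":[0,0,0]},{"travel":[0,0,0],"dr":[0,0,0]},{"travel":[0,0,0],"dr":[0,0,0]},{"travel":[0,0,0],"dr":[0,0,0]}]' 0;
python3 -m handwheel '[{"travel":[0,0,0],"dr":[0,0,0]},{"travel":[0,0,0],"dr":[0,0,0]},{"travel":[0,0,0],"dr":[0,0,0]},{"travel":[0,0,0],"dr":[0,0,0]},{"travel":[0,0,0],"dr":[0,0,0]}]' 0; python3 -c "
from h import *;import pickle
p,Rm,s=pose();print(s);pickle.dump((p,Rm),open('grasp.pkl','wb'))
pickle.dump(snap('wrist','w5'),open('w5.pkl','wb'))"
```

```text
time: 5.18
ee_pos: [0.5606, 0.1255, 0.0906]
ee_rot: [-3.138, 0.143, -0.001]
contact_force: [0.7, 0.6, -0.0]
finger_gap: 0.0254
time: 5.6
ee_pos: [0.5606, 0.1255, 0.0905]
ee_rot: [-3.138, 0.143, -0.0]
contact_force: [-1.1, 0.7, 3.7]
finger_gap: 0.0228
{'time': 5.6, 'q': array([1.30985918e-01, 1.72662422e-01, 1.70604067e+00, 2.50372002e-05,
       1.26263265e+00, 1.79270654e+00]), 'joint_velocities': array([ 1.46748019e-03,  8.66639885e-04, -1.58888098e-03, -4.63677038e-05,
       -1.12805368e-03,  6.76503555e-04]), 'effort': array([-2.92176520e-01, -5.38075984e+01, -4.53360343e+01, -6.49638847e-02,
       -2.06166515e-01,  3.52600368e-02]), 'ee_pos': array([0.56062184, 0.12550761, 0.09049295]), 'ee_rot': array([-3.13827760e+00,  1.42783154e-01, -3.90706418e-04]), 'contact_force': array([-1.07949497,  0.7016603 ,  3.73066459]), 'torque': array([-0.00429287, -0.00735426,  0.01804204]), 'finger_gap': 0.022763271671451}
```

View pics/w5.png

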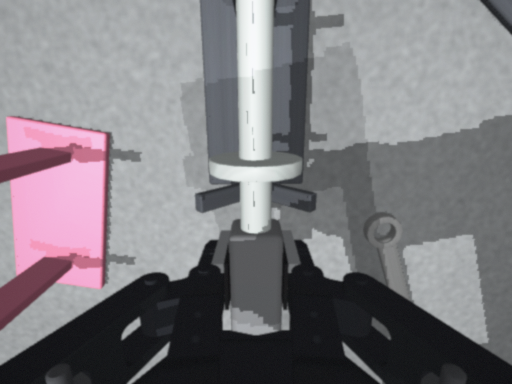

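Run:
```python
from h import *
import pickle
W=pickle.load(open('w2.pkl','rb'));d=pickle.load(open('s0.pkl','rb'));S,D=d['scene'],d['side']
for u in [(482,72),(468,155),(508,158)]: print('w2 bin',onz(W,u,.07).round(3))
for u in [(160,134),(196,118),(205,135),(168,155)]: print('S bin',onz(S,u,.07).round(3),onz(S,u,0).round(3))
for u in [(290,348),(352,340)]: print('D bin',onz(D,u,.07).round(3))
yaw=.813;pit=np.radians(35)
T=toolR(yaw,pit,1);a=T[:,0];M=np.array([.646,-.166,.225])
g=M-.185*a;print('grip',g,'TCP',g+.0195*T[:,2],'axes',T.round(3).tolist())
go(g+.0195*T[:,2],T)
```

```text
w2 bin [ 0.691 -0.37   0.07 ]
w2 bin [ 0.561 -0.362  0.07 ]
w2 bin [ 0.549 -0.43   0.07 ]
S bin [ 0.69  -0.499  0.07 ] [ 0.673 -0.557  0.   ]
S bin [ 0.53  -0.487  0.07 ] [ 0.504 -0.544  0.   ]
S bin [ 0.548 -0.391  0.07 ] [ 0.523 -0.443  0.   ]
S bin [ 0.716 -0.39   0.07 ] [ 0.7   -0.442 -0.   ]
D bin [ 0.544 -0.414  0.07 ]
D bin [ 0.689 -0.432  0.07 ]
grip [ 0.541841   -0.27607372  0.11888836] TCP [ 0.54952853 -0.26794965  0.10291489] axes [[0.563, 0.726, 0.394], [0.595, -0.687, 0.417], [0.574, -0.0, -0.819]]
travel [ 2.47 39.28 -1.25] dr [  3.16   6.51 -10.02] | q [0.131 0.173 1.706 0.    1.263 1.793] gap 0.0228 F [-1.3  0.   3.1] t 5.65
```

```bash
python3 -m handwheel '[{"travel":[0,0,-1],"dr":[0,0,0]},{"travel":[0,0,-3],"dr":[0,0,0]},{"travel":[0,0,-5],"dr":[0,0,0]},{"travel":[0,0,-7],"dr":[0,0,0]},{"travel":[-2,0,-9],"dr":[0,0,0]}]'; python3 -c "
from h import *
p,Rm,s=pose();print(s['contact_force'],s['torque'],s['finger_gap'])
snap('wrist','w6');snap('side','s6')"
```

```text
time: 6.07
ee_pos: [0.542, 0.1267, 0.1815]
ee_rot: [3.138, -0.144, 0.002]
contact_force: [0.3, 0.3, -1.2]
finger_gap: 0.0233
[ 0.33823372  0.30275123 -1.19667809] [0.0762465  0.0144722  0.01271754] 0.02329081489066474
```

View pics/w6.png

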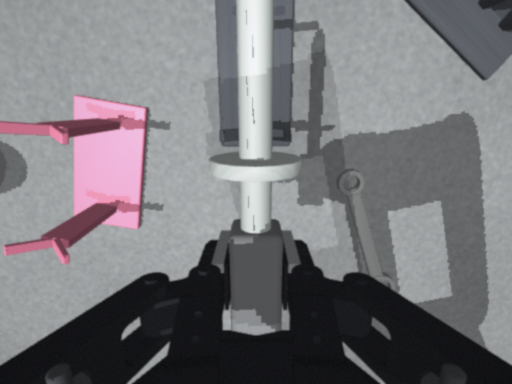

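View pics/s6.png

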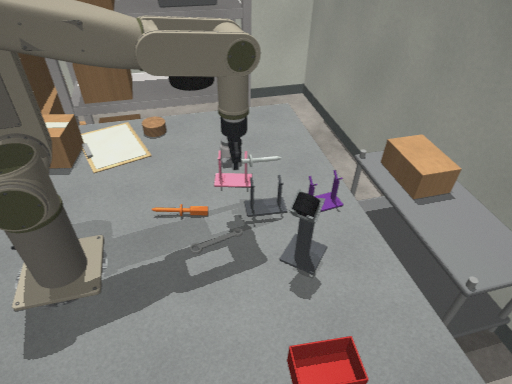

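The bar is lifted level, and the collar is still at wrist (255,166), so it hasn't slipped. Next I back off and swing round on the robot side.

```bash
cat > g3.py <<'E'
from h import *
import sys
yaw=.813;T=toolR(yaw,np.radians(35),1);a=T[:,0];M=np.array([.646,-.166,.225])
back=float(sys.argv[1]) # collar face distance short of mouth
g=M-(back+.052)*a
go(g+.0195*T[:,2],T)
E
python3 -m handwheel '[{"travel":[-3,0,-0.5],"dr":[0,0,0]},{"travel":[-6,1,-1],"dr":[0,0,0]},{"travel":[-8,3,-1.5],"dr":[0,0,0]},{"travel":[-10,6,-2],"dr":[0,0,0]},{"travel":[-11,9,-2],"dr":[0,0,0]}]'; python3 g3.py .133
```

```text
time: 6.58
ee_pos: [0.4211, 0.0476, 0.2003]
ee_rot: [3.138, -0.139, -0.001]
contact_force: [0.7, -0.7, -1.8]
finger_gap: 0.0232
travel [15.59 30.29  9.74] dr [  3.15   6.52 -10.  ] | q [-0.009 -0.351  1.991 -0.     1.503  1.651] gap 0.0232 F [ 0.7 -0.7 -1.8] t 6.58
```

```bash
python3 -m handwheel '[{"travel":[0,3.5,0],"dr":[0.3,0.6,-1]},{"travel":[0,7,0],"dr":[0.6,1.3,-2]},{"travel":[0,10.5,0],"dr":[0.9,1.9,-3]},{"travel":[0,14,0],"dr":[1.2,2.6,-4]},{"travel":[0,17.5,0],"dr":[1.5,3.2,-5]}]'; python3 g3.py .133
```

```text
time: 7.0
ee_pos: [0.4097, -0.097, 0.1997]
ee_rot: [-2.993, -0.408, -0.35]
contact_force: [0.8, -0.3, -1.2]
finger_gap: 0.023
travel [ 6.48 20.89 10.13] dr [ 1.85  3.91 -5.91] | q [-0.552 -0.549  2.153  0.226  1.425  0.728] gap 0.023 F [ 0.8 -0.3 -1.2] t 7.0
```

```bash
python3 -m handwheel '[{"travel":[0,3.5,0],"dr":[0.4,0.8,-1.2]},{"travel":[0,7,0],"dr":[0.7,1.6,-2.4]},{"travel":[0,10.5,0],"dr":[1.1,2.3,-3.5]},{"travel":[0,14,0],"dr":[1.5,3.1,-4.7]},{"travel":[0,16,0],"dr":[1.85,3.9,-5.9]}]'; python3 g3.py .133
python3 -m handwheel '[{"travel":[0,0,0],"dr":[0,0,0]},{"travel":[0,0,0],"dr":[0,0,0]},{"travel":[0,0,0],"dr":[0,0,0]}]'; python3 g3.py .133;  python3 -c "
from h import *;import pickle
pickle.dump(snap('wrist','w7'),open('w7.pkl','wb'));snap('side','s7')"
```

```text
time: 7.42
ee_pos: [0.4532, -0.249, 0.1891]
ee_rot: [-2.671, -0.966, -0.716]
contact_force: [1.9, 1.0, -1.3]
finger_gap: 0.0232
travel [ 1.    7.95 10.32] dr [ 0.37  0.84 -1.27] | q [-0.975 -0.096  1.89   0.532  1.46  -0.188] gap 0.0232 F [ 1.9  1.  -1.3] t 7.42
time: 7.67
ee_pos: [0.4526, -0.2468, 0.1879]
ee_rot: [-2.673, -0.955, -0.707]
contact_force: [0.7, -0.2, -0.3]
finger_gap: 0.0227
travel [ 1.09  8.18 10.12] dr [ 0.33  0.88 -1.36] | q [-0.971 -0.098  1.893  0.529  1.46  -0.177] gap 0.0227 F [ 0.7 -0.2 -0.3] t 7.67
```

View pics/w7.png

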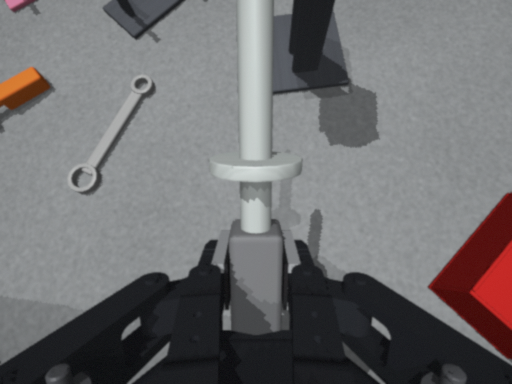

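View pics/s7.png

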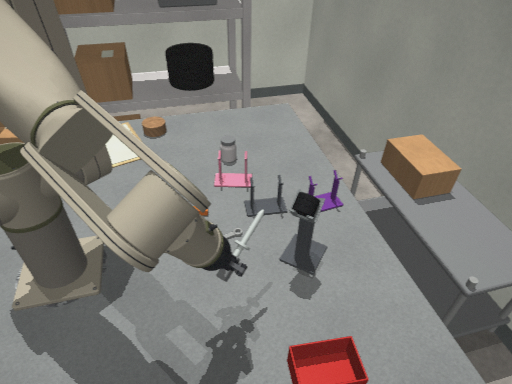

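Run:
```python
from h import *
import pickle
W=pickle.load(open('w7.pkl','rb'));p,Rm,s=pose()
V=W['view'];Rc=V[:3,:3]@Rm; tc=V[:3,:3]@p+V[:3,3]
M=np.array([.646,-.166,.225])
def test(pp,yaw,pit):
    T=toolR(yaw,np.radians(pit),1)
    V2=np.eye(4);V2[:3,:3]=Rc@T.T;V2[:3,3]=tc-V2[:3,:3]@pp
    t=T[:,0]*.145+pp-.0195*T[:,2]
    print(pp,pit,proj(dict(K=W['K'],view=V2),M).round(0),'tip',t.round(3)); go(pp,T)
test(np.array([.46,-.30,.36]),.75,35)
test(np.array([.46,-.30,.36]),.75,45)
test(np.array([.44,-.28,.34]),.6,50)
```

```text
[ 0.46 -0.3   0.36] 35 [280.  72.] tip [ 0.539 -0.227  0.459]
travel [  6.13   3.94 -16.27] dr [-0.03  0.9  -0.7 ] | q [-0.969 -0.103  1.894  0.529  1.46  -0.177] gap 0.0234 F [ 0.5 -0.4 -0.6] t 7.77
[ 0.46 -0.3   0.36] 45 [278. 109.] tip [ 0.525 -0.24   0.476]
travel [  6.13   3.94 -16.27] dr [ 0.04  2.9  -0.7 ] | q [-0.969 -0.103  1.894  0.529  1.46  -0.177] gap 0.0234 F [ 0.5 -0.4 -0.6] t 7.77
[ 0.44 -0.28  0.34] 50 [273. 112.] tip [ 0.505 -0.236  0.464]
travel [  4.86   1.19 -14.59] dr [-1.05  3.92  0.62] | q [-0.969 -0.103  1.894  0.529  1.46  -0.177] gap 0.0234 F [ 0.5 -0.4 -0.6] t 7.77
```

```bash
python3 -m handwheel '[{"travel":[1,0,-3.5],"dr":[0,0.5,-0.2]},{"travel":[2,0,-7],"dr":[0,1,-0.3]},{"travel":[3,0,-10.5],"dr":[0,1.5,-0.5]},{"travel":[4,-0.5,-14],"dr":[0,1.9,-0.6]},{"travel":[5,-1,-16],"dr":[0,1.9,-0.7]}]';
python3 -m handwheel '[{"travel":[0,0,0],"dr":[0,0,0]},{"travel":[0,0,0],"dr":[0,0,0]},{"travel":[0,0,0],"dr":[0,0,0]}]';  python3 -c "
from h import *;import pickle
pickle.dump(snap('wrist','w8'),open('w8.pkl','wb'))"
```

```text
time: 8.18
ee_pos: [0.4208, -0.268, 0.3573]
ee_rot: [-2.549, -1.006, -0.931]
contact_force: [-0.2, -1.1, -1.3]
finger_gap: 0.0234
time: 8.43
ee_pos: [0.4216, -0.2672, 0.3529]
ee_rot: [-2.548, -1.004, -0.927]
contact_force: [0.1, 0.5, -2.0]
finger_gap: 0.0235
```

View pics/w8.png

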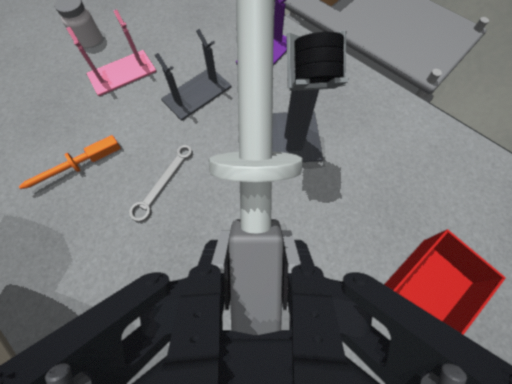

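```bash
python3 -m handwheel '[{"travel":[1,3,0.5],"dr":[0,0,0]},{"travel":[2,6,1],"dr":[0,0,0]},{"travel":[3,9,1.5],"dr":[0,0,0]},{"travel":[3.5,11,2],"dr":[0,0,0]},{"travel":[3.5,11,2],"dr":[0,0,0]}]';
python3 -m handwheel '[{"travel":[0,0,0],"dr":[0,0,0]},{"travel":[0,0,0],"dr":[0,0,0]},{"travel":[0,0,0],"dr":[0,0,0]}]';  python3 -c "
from h import *;import pickle
pickle.dump(snap('wrist','w9'),open('w9.pkl','wb'))
a=cv2.imread('pics/w8.png')[20:110,270:370];cv2.imwrite('pics/w8c.png',cv2.resize(cv2.convertScaleAbs(a,alpha=1.6,beta=10),None,fx=6,fy=6,interpolation=cv2.INTER_CUBIC))"
```

```text
time: 8.9
ee_pos: [0.528, -0.3215, 0.3569]
ee_rot: [-2.543, -1.0, -0.926]
contact_force: [1.0, -0.6, -1.8]
finger_gap: 0.0229
time: 9.15
ee_pos: [0.5248, -0.3213, 0.3591]
ee_rot: [-2.546, -1.0, -0.927]
contact_force: [-0.1, -0.2, -1.1]
finger_gap: 0.0232
```

View pics/w9.png

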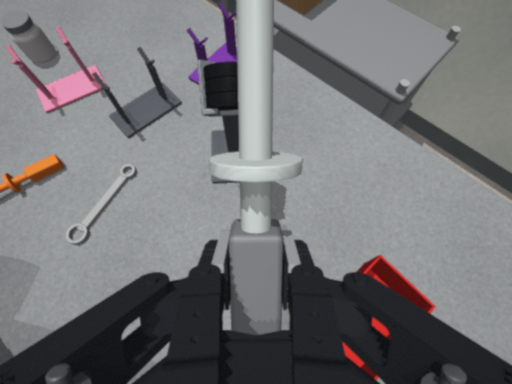

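View pics/w8c.png

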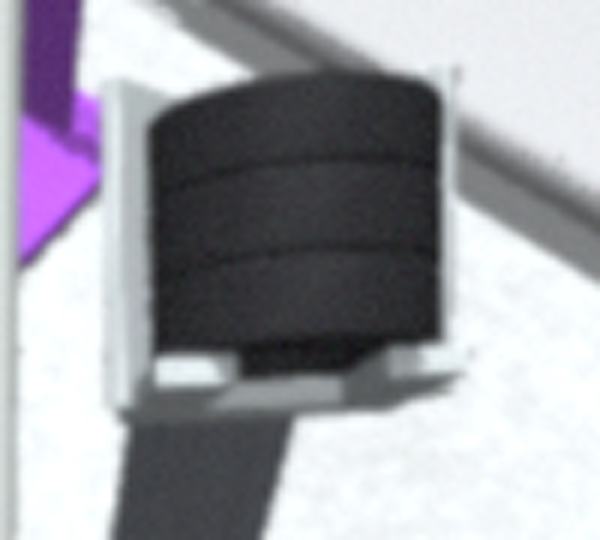

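```bash
python3 -m handwheel '[{"travel":[0,2,1],"dr":[0,0,0]},{"travel":[0,5,1],"dr":[0,0,0]},{"travel":[0,5,1],"dr":[0,0,0]},{"travel":[0,5,1],"dr":[0,0,0]},{"travel":[0,5,1],"dr":[0,0,0]}]';
python3 -m handwheel '[{"travel":[0,0,0],"dr":[0,0,0]},{"travel":[0,0,0],"dr":[0,0,0]}]';  python3 -c "
from h import *;import pickle
pickle.dump(snap('wrist','w10'),open('w10.pkl','wb'))
a=cv2.imread('pics/w10.png')[30:160,120:245];cv2.imwrite('pics/w10c.png',cv2.resize(cv2.convertScaleAbs(a,alpha=1.6,beta=10),None,fx=4.5,fy=4.5,interpolation=cv2.INTER_CUBIC))"
```

```text
time: 9.62
ee_pos: [0.5636, -0.3541, 0.352]
ee_rot: [-2.546, -1.001, -0.927]
contact_force: [0.1, 0.3, -0.5]
finger_gap: 0.0232
time: 9.78
ee_pos: [0.5637, -0.354, 0.3531]
ee_rot: [-2.548, -1.002, -0.929]
contact_force: [-0.0, -0.7, -1.2]
finger_gap: 0.023
```

View pics/w10c.png

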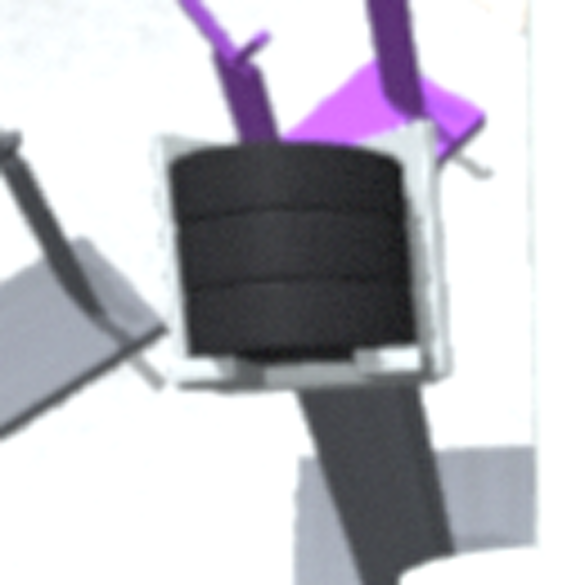

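```bash
python3 -c "
import cv2
a=cv2.imread('pics/w10.png')[100:120,150:225];cv2.imwrite('pics/w10d.png',cv2.resize(cv2.convertScaleAbs(a,alpha=1.3,beta=10),None,fx=10,fy=10,interpolation=cv2.INTER_CUBIC))
a=cv2.imread('pics/w8.png')[72:92,285:355];cv2.imwrite('pics/w8d.png',cv2.resize(cv2.convertScaleAbs(a,alpha=1.3,beta=10),None,fx=10,fy=10,interpolation=cv2.INTER_CUBIC))"
```

```text
(no output)
```

View pics/w10d.png

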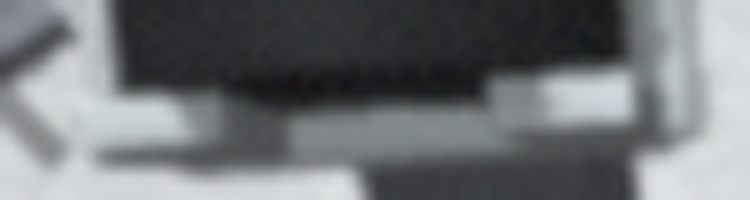

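View pics/w8d.png

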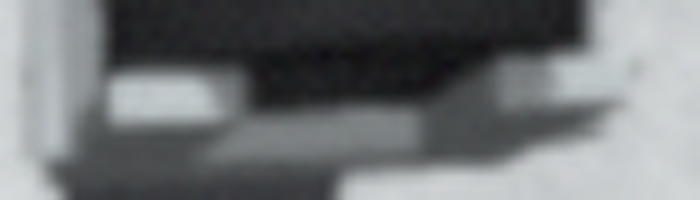

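Run:
```python
from h import *
import pickle
W8=pickle.load(open('w8.pkl','rb'));W10=pickle.load(open('w10.pkl','rb'))
a8=lambda u,v:(285+u/10-.45,72+v/10-.45);a10=lambda u,v:(150+u/10-.45,100+v/10-.45)
z=.225+.016*np.cos(np.radians(35))
L8,R8,L10,R10=a8(238,121),a8(500,105),a10(222,143),a10(492,133)
for n,(s,u) in dict(L8=(W8,L8),R8=(W8,R8),L10=(W10,L10),R10=(W10,R10)).items(): print(n,onz(s,u,z).round(4))
Lx=tri([(W8,L8),(W10,L10)]);Rx=tri([(W8,R8),(W10,R10)]);print(Lx,Rx)
w=Rx[0]-Lx[0];print('width',np.linalg.norm(w),'yaw',np.arctan2(w[0],-w[1]))
T=toolR(.813,np.radians(35));bz=-T[:,2]
for A,B in ((onz(W8,L8,z),onz(W8,R8,z)),(onz(W10,L10,z),onz(W10,R10,z)),(Lx[0],Rx[0])): print('M',((A+B)/2-.016*bz).round(4),np.linalg.norm(A-B))
# predicted ring upper bore from w2
```

```text
L8 [ 0.6284 -0.1611  0.2381]
R8 [ 0.6519 -0.1828  0.2381]
L10 [ 0.6293 -0.1613  0.2381]
R10 [ 0.6514 -0.183   0.2381]
(array([ 0.62974815, -0.16031305,  0.23666392]), [np.float64(0.00014122685651853044), np.float64(0.00014122685651853784)]) (array([ 0.65127696, -0.18310929,  0.23859011]), [np.float64(0.00017402569787593967), np.float64(0.00017402569787590728)])
width 0.031414457706096854 yaw 0.7568118149238257
M [ 0.6464 -0.1653  0.225 ] 0.03195907060257375
M [ 0.6467 -0.1655  0.225 ] 0.03088156460762624
M [ 0.6468 -0.165   0.2245] 0.031414457706096854
```

```bash
cat > g3.py <<'E'
from h import *
import sys
yaw=.80;T=toolR(yaw,np.radians(35),1);a=T[:,0];M=np.array([.6465,-.1654,.225])
back=float(sys.argv[1]) # collar face distance short of mouth
up=float(sys.argv[2]) if len(sys.argv)>2 else 0
g=M-(back+.052)*a-up*T[:,2]
print('tgt',(g+.0195*T[:,2]).round(3)); go(g+.0195*T[:,2],T)
p,Rm,s=pose();o=p-.0195*Rm[:,2]+.052*Rm[:,0]
print('now: collar in chute axes rel M (along,left,up)',((o-M)@a).round(4),((o-M)@-T[:,1]).round(4),((o-M)@-T[:,2]).round(4),'bar dir err y,z (rad)',(Rm[:,0]@-T[:,1]).round(4),(Rm[:,0]@-T[:,2]).round(4))
E
python3 g3.py .16 .08;python3 - <<'E'
from h import *
import pickle
# bar pose in tool from w5 (at grasp): collar front face & grip
W=pickle.load(open('w5.pkl','rb'));p,Rm=pickle.load(open('grasp.pkl','rb'))
for u in [(255.5,155)]:  # front top edge of the collar ~
    x=onz(W,u,.13);print((Rm.T@(x-p)).round(4))
for u in [(255.5,221)]:
    x=onz(W,u,.121);print((Rm.T@(x-p)).round(4))
E
```

```text
tgt [ 0.501 -0.315  0.153]
travel [-14.33  -7.13  14.09] dr [ 0.36 -1.01 -0.46] | q [-0.999  0.244  1.295  0.694  1.709 -0.116] gap 0.0232 F [ 0.4 -0.  -1.7] t 9.83
now: collar in chute axes rel M (along,left,up) -0.0345 -0.0734 0.2396 bar dir err y,z (rad) -0.0386 0.0885
[ 0.0552 -0.0001 -0.0395]
[ 0.0263 -0.0002 -0.0305]
```

```bash
python3 -c "
import cv2
a=cv2.imread('pics/w5.png')[145:245,200:310];cv2.imwrite('pics/w5d.png',cv2.resize(a,None,fx=6,fy=6,interpolation=cv2.INTER_CUBIC))"
python3 -m handwheel '[{"travel":[-3,-1.5,2.8],"dr":[0.1,-0.2,-0.1]},{"travel":[-6,-3,5.6],"dr":[0.2,-0.4,-0.2]},{"travel":[-9,-4.5,8.4],"dr":[0.3,-0.6,-0.3]},{"travel":[-11.5,-6,11.2],"dr":[0.36,-0.8,-0.46]},{"travel":[-14.3,-7.1,14.1],"dr":[0.36,-1,-0.46]}]';
python3 -m handwheel '[{"travel":[0,0,0],"dr":[0,0,0]},{"travel":[0,0,0],"dr":[0,0,0]},{"travel":[0,0,0],"dr":[0,0,0]}]'; python3 g3.py .133 0;  python3 -c "
from h import *;import pickle
pickle.dump(snap('wrist','w11'),open('w11.pkl','wb'))"
```

```text
time: 10.25
ee_pos: [0.5022, -0.315, 0.1561]
ee_rot: [-2.57, -1.089, -0.81]
contact_force: [0.5, -0.6, -1.1]
finger_gap: 0.023
time: 10.5
ee_pos: [0.5045, -0.3169, 0.16]
ee_rot: [-2.571, -1.088, -0.815]
contact_force: [0.4, -0.2, -0.9]
finger_gap: 0.0233
tgt [ 0.549 -0.266  0.103]
travel [ 2.22 -0.38  8.54] dr [ 0.02 -0.02  0.01] | q [-1.004  0.204  1.664  0.599  1.456 -0.36 ] gap 0.0233 F [ 0.4 -0.2 -0.9] t 10.5
now: collar in chute axes rel M (along,left,up) -0.1554 -0.0036 0.0855 bar dir err y,z (rad) 0.0011 0.0018
```

View pics/w5d.png

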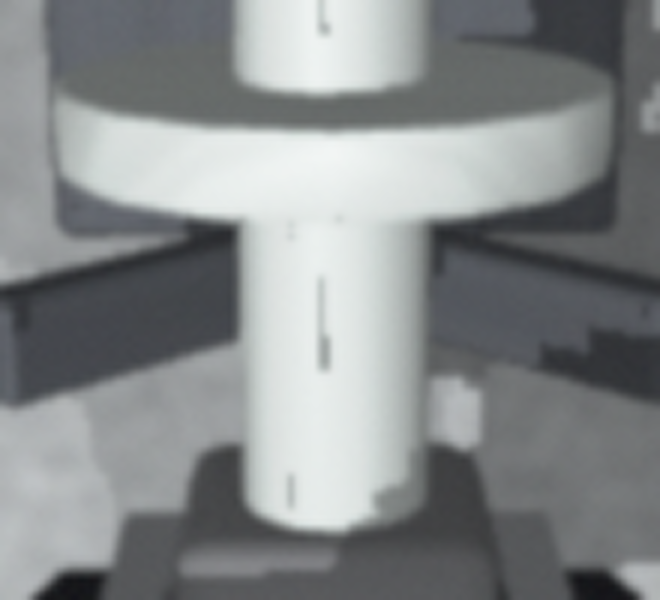

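View pics/w11.png

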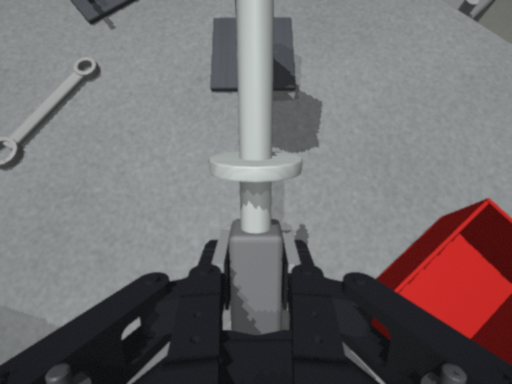

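Run:
```python
from h import *
import pickle
W=pickle.load(open('w5.pkl','rb'));p,Rm=pickle.load(open('grasp.pkl','rb'))
for u,z in [((253.7,166.3),.13),((253.7,180.5),.13),((253.7,235.5),.121),((254,232.5),.11)]:
    x=onz(W,u,z);print((Rm.T@(x-p)).round(4))
W=pickle.load(open('w11.pkl','rb'))
for u in [(212,17),(293,17),(211,90),(297,90)]: print(onz(W,u,.01).round(4))
```

```text
[ 0.0511 -0.0008 -0.0395]
[ 0.0458 -0.0008 -0.0395]
[ 0.0198 -0.0009 -0.0305]
[ 0.0161 -0.0009 -0.0195]
[ 0.697  -0.0317  0.01  ]
[ 0.7782 -0.1105  0.01  ]
[ 0.6152 -0.1221  0.01  ]
[ 0.6932 -0.1979  0.01  ]
```

```bash
python3 -m handwheel '[{"travel":[0,-0.2,3],"dr":[0,0,0]},{"travel":[0,-0.4,6],"dr":[0,0,0]},{"travel":[0,-0.4,8.5],"dr":[0,0,0]},{"travel":[0,-0.4,8.5],"dr":[0,0,0]},{"travel":[0,-0.4,8.5],"dr":[0,0,0]}]';
python3 -m handwheel '[{"travel":[0,0,0],"dr":[0,0,0]},{"travel":[0,0,0],"dr":[0,0,0]}]'; python3 g3.py .133 0;  python3 -c "
from h import *;import pickle
snap('side','s12');
a=cv2.imread('pics/s12.png')[160:300,190:350];cv2.imwrite('pics/s12c.png',cv2.resize(cv2.convertScaleAbs(a,alpha=1.4,beta=10),None,fx=4,fy=4,interpolation=cv2.INTER_CUBIC))"
```

```text
time: 10.97
ee_pos: [0.5354, -0.2782, 0.0889]
ee_rot: [-2.569, -1.089, -0.812]
contact_force: [0.2, 0.4, -0.7]
finger_gap: 0.023
time: 11.13
ee_pos: [0.5353, -0.2801, 0.0902]
ee_rot: [-2.572, -1.089, -0.814]
contact_force: [-0.0, -0.6, -0.3]
finger_gap: 0.023
tgt [ 0.549 -0.266  0.103]
travel [ 2.32 -0.01  0.07] dr [ 0.03 -0.01  0.02] | q [-0.924  0.271  1.727  0.629  1.306 -0.374] gap 0.023 F [-0.  -0.6 -0.3] t 11.13
now: collar in chute axes rel M (along,left,up) -0.1562 -0.0 0.0007 bar dir err y,z (rad) 0.0017 0.0007
```

View pics/s12c.png

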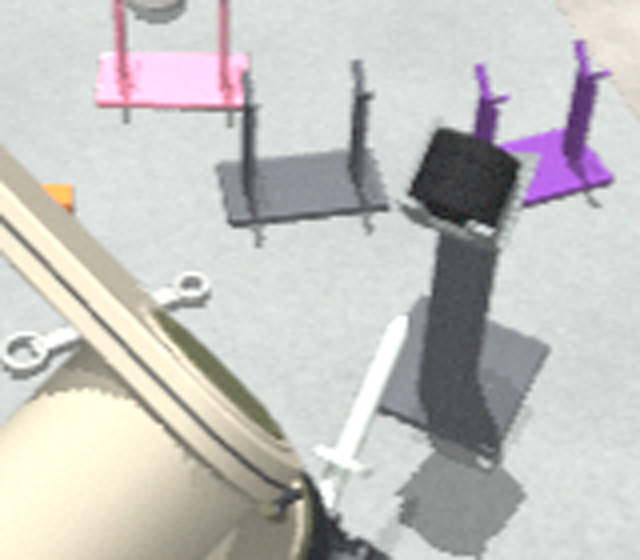

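```bash
python3 -m handwheel '[{"travel":[1.5,0,0],"dr":[0,0,0]},{"travel":[3,0,0],"dr":[0,0,0]},{"travel":[4.5,0,0.1],"dr":[0,0,0]},{"travel":[5.2,0,0.1],"dr":[0,0,0]},{"travel":[5.2,0,0.1],"dr":[0,0,0]}]';
python3 -m handwheel '[{"travel":[0,0,0],"dr":[0,0,0]},{"travel":[0,0,0],"dr":[0,0,0]}]'; python3 g3.py .006 0;  python3 -c "
from h import *;import pickle
pickle.dump(snap('wrist','w13'),open('w13.pkl','wb'));pickle.dump(snap('side','s13'),open('s13.pkl','wb'));pickle.dump(snap('scene','c13'),open('c13.pkl','wb'))
a=cv2.imread('pics/s13.png')[180:260,250:350];cv2.imwrite('pics/s13c.png',cv2.resize(cv2.convertScaleAbs(a,alpha=1.4,beta=10),None,fx=6,fy=6,interpolation=cv2.INTER_CUBIC))
a=cv2.imread('pics/c13.png')[130:230,160:260];cv2.imwrite('pics/c13c.png',cv2.resize(cv2.convertScaleAbs(a,alpha=1.4,beta=10),None,fx=5,fy=5,interpolation=cv2.INTER_CUBIC))"
```

```text
time: 11.6
ee_pos: [0.5655, -0.2473, 0.1187]
ee_rot: [-2.571, -1.09, -0.814]
contact_force: [-0.3, -0.3, -1.4]
finger_gap: 0.0233
time: 11.77
ee_pos: [0.5637, -0.2473, 0.116]
ee_rot: [-2.57, -1.086, -0.81]
contact_force: [0.5, -0.4, -1.0]
finger_gap: 0.023
tgt [ 0.621 -0.191  0.176]
travel [ 9.99  0.22 -0.29] dr [-0.02 -0.01 -0.01] | q [-0.849  0.23   1.722  0.635  1.307 -0.286] gap 0.023 F [ 0.5 -0.4 -1. ] t 11.77
now: collar in chute axes rel M (along,left,up) -0.1059 0.0023 -0.003 bar dir err y,z (rad) -0.001 0.0007
```

View pics/s13c.png

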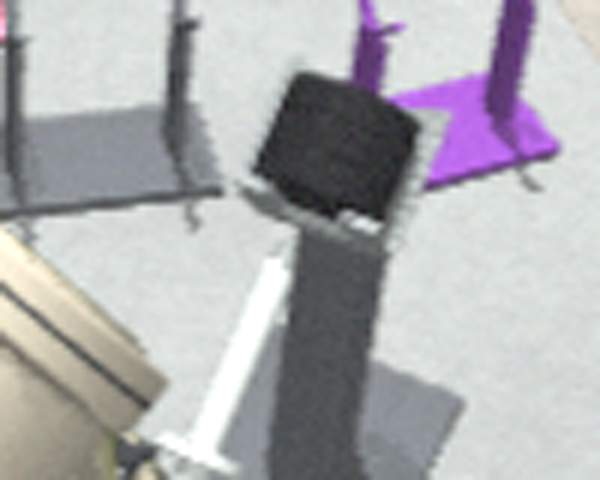

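View pics/c13c.png

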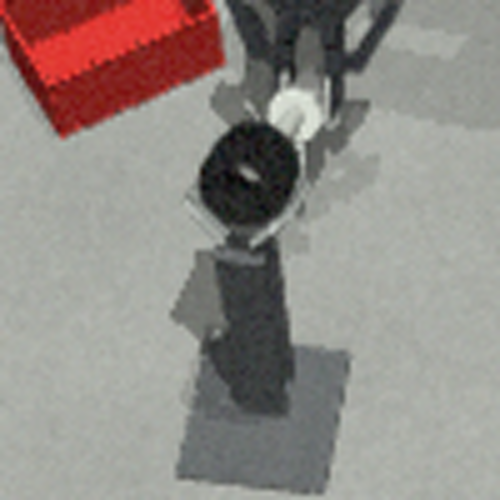

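View pics/w13.png

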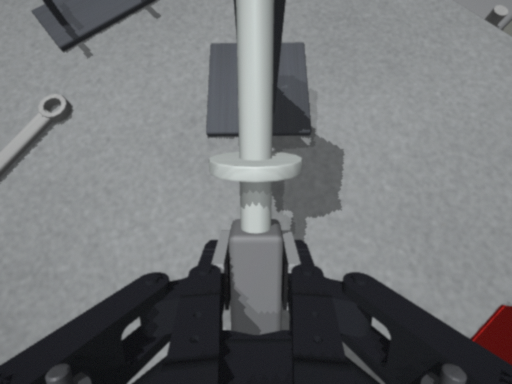

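Run:
```python
from h import *
import pickle
S=pickle.load(open('s13.pkl','rb'));C=pickle.load(open('c13.pkl','rb'))
T=toolR(.80,np.radians(35));a=T[:,0];by=-T[:,1];bz=-T[:,2];M=np.array([.6465,-.1654,.225])
p,Rm,s=pose();o=p-.0195*Rm[:,2]+.051*Rm[:,0]-.0008*Rm[:,1];tip=o+.093*Rm[:,0]
for nm,s,off,f,k in (('s',S,(250,180),(250,180,350,260),6),('c',C,(160,130),(160,130,260,230),5)):
    im=cv2.resize(cv2.convertScaleAbs(s['image'][f[1]:f[3],f[0]:f[2]],alpha=1.4,beta=10),None,fx=k,fy=k,interpolation=cv2.INTER_CUBIC)
    q=lambda X:tuple(int(v) for v in ((proj(s,X)-off+.5)*k))
    cv2.line(im,q(M),q(M+.054*a),(0,255,255),1); cv2.circle(im,q(M),3,(0,255,0),-1)
    cv2.line(im,q(o),q(tip),(0,0,255),1)
    for x in (0,.006,.054):
        pts=[q(M+x*a+.03*(np.cos(t)*by+np.sin(t)*bz)) for t in np.linspace(0,6.28,30)]
        cv2.polylines(im,[np.array(pts)],True,(255,100,0),1)
    pts=[q(M+by*u+bz*v) for u,v in ((.015,.016),(.015,-.018),(-.015,-.018),(-.015,.016))]
    cv2.polylines(im,[np.array(pts)],False,(255,0,255),1)
    cv2.imwrite('pics/ov_%s.png'%nm,im)
```

```text
(no output)
```

View pics/ov_s.png

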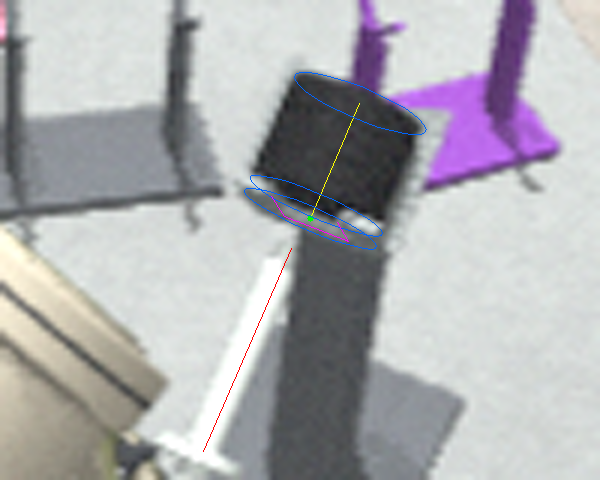

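View pics/ov_c.png

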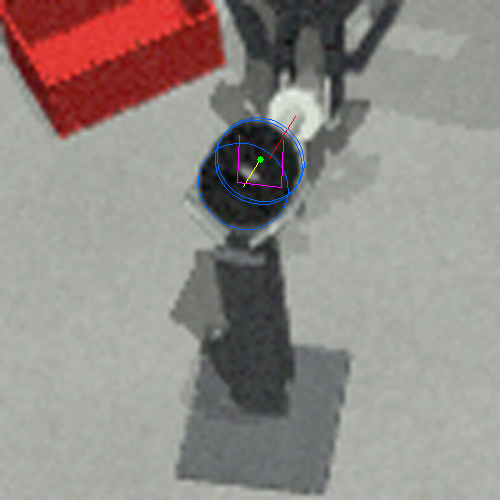

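Run:
```python
from h import *
import pickle
S=pickle.load(open('s13.pkl','rb'))['image'].mean(2).astype(int)
for r in (226,230,234,238,242,246,250): print(r,S[r,278:306])
sd=pickle.load(open('s13.pkl','rb'))
p,Rm,s=pose();o=p-.0195*Rm[:,2]+.051*Rm[:,0]-.0008*Rm[:,1]
for x in (0,.03,.06,.093): print(proj(sd,o+x*Rm[:,0]).round(1))
```

```text
226 [146 147 146 148 148 147 148 149 149 150 149 148 148 150 150 174 200 204
 195 169 120  58  45  52  52  52  53  52]
230 [153 150 151 152 151 150 147 148 151 150 152 152 151 168 195 204 200 179
 144 102  66  51  51  52  53  51  54  54]
234 [152 154 152 153 153 153 153 152 154 155 147 158 187 204 202 184 154 118
 100  83  51  50  53  52  52  54  51  52]
238 [154 151 149 151 153 149 151 152 152 157 179 200 203 194 163 122  94  95
  82  57  52  51  53  52  53  53  52  52]
242 [151 149 148 148 147 149 146 148 169 199 207 197 171 134 101  98  99  90
  72  54  50  50  51  50  49  53  54  54]
246 [151 151 148 146 148 148 166 193 205 203 182 147 105  99  98  99  99  87
  61  52  53  52  50  53  51  52  51  55]
250 [148 148 146 138 156 190 202 205 190 158 117  91  98 101  99  99  91  67
  54  51  50  50  49  54  49  52  51  54]
[283.4 254.8]
[288.2 243.8]
[293.  232.8]
[298.1 220.9]
```

Measured in the side image, the rod centre at row 238 is column 290.4, against 290.7 predicted. The chute outline from M also matches both fixed views. I'm inserting in steps and watching the force.

```bash
python3 -m handwheel '[{"travel":[0,0.2,-0.3],"dr":[0,0,0]},{"travel":[0.8,0.2,-0.3],"dr":[0,0,0]},{"travel":[1.6,0.2,-0.3],"dr":[0,0,0]},{"travel":[2.4,0.2,-0.3],"dr":[0,0,0]},{"travel":[2.4,0.2,-0.3],"dr":[0,0,0]}]';
 python3 g3.py .006 0
```

```text
time: 12.33
ee_pos: [0.5796, -0.2345, 0.1342]
ee_rot: [-2.569, -1.089, -0.813]
contact_force: [0.3, -0.6, -1.7]
finger_gap: 0.0231
tgt [ 0.621 -0.191  0.176]
travel [ 7.28 -0.01  0.04] dr [-0.01 -0.02  0.02] | q [-0.815  0.214  1.704  0.636  1.314 -0.241] gap 0.0231 F [ 0.3 -0.6 -1.7] t 12.33
now: collar in chute axes rel M (along,left,up) -0.0789 -0.0001 0.0004 bar dir err y,z (rad) 0.0015 0.0018
```

```bash
python3 -m handwheel '[{"travel":[0.8,0,0],"dr":[0,0,0]},{"travel":[1.6,0,0],"dr":[0,0,0]},{"travel":[2.4,0,0],"dr":[0,0,0]},{"travel":[3,0,0],"dr":[0,0,0]},{"travel":[3,0,0],"dr":[0,0,0]}]';
 python3 g3.py .006 0
```

```text
time: 12.75
ee_pos: [0.5964, -0.217, 0.151]
ee_rot: [-2.569, -1.088, -0.812]
contact_force: [-0.5, 0.2, -1.3]
finger_gap: 0.023
tgt [ 0.621 -0.191  0.176]
travel [4.33 0.01 0.02] dr [-0.01 -0.02  0.01] | q [-0.773  0.197  1.689  0.636  1.316 -0.188] gap 0.023 F [-0.5  0.2 -1.3] t 12.75
now: collar in chute axes rel M (along,left,up) -0.0494 0.0001 0.0003 bar dir err y,z (rad) 0.0012 0.0016
```

```bash
python3 -m handwheel '[{"travel":[0.8,0,0],"dr":[0,0,0]},{"travel":[1.6,0,0],"dr":[0,0,0]},{"travel":[2.4,0,0],"dr":[0,0,0]},{"travel":[3,0,0],"dr":[0,0,0]},{"travel":[3,0,0],"dr":[0,0,0]}]';
 python3 g3.py .006 0;  python3 -c "
from h import *;import pickle
snap('wrist','w14')
pickle.dump(snap('scene','c14'),open('c14.pkl','wb'));pickle.dump(snap('side','s14'),open('s14.pkl','wb'))
a=cv2.imread('pics/s14.png')[180:260,250:350];cv2.imwrite('pics/s14c.png',cv2.resize(cv2.convertScaleAbs(a,alpha=1.4,beta=10),None,fx=6,fy=6,interpolation=cv2.INTER_CUBIC))
a=cv2.imread('pics/c14.png')[130:230,160:260];cv2.imwrite('pics/c14c.png',cv2.resize(cv2.convertScaleAbs(a,alpha=1.4,beta=10),None,fx=5,fy=5,interpolation=cv2.INTER_CUBIC))"
```

```text
time: 13.17
ee_pos: [0.6135, -0.1995, 0.1683]
ee_rot: [-2.569, -1.088, -0.812]
contact_force: [0.1, 1.0, -1.1]
finger_gap: 0.0234
tgt [ 0.621 -0.191  0.176]
travel [ 1.34 -0.    0.03] dr [-0.01 -0.02  0.01] | q [-0.731  0.185  1.67   0.635  1.317 -0.135] gap 0.0234 F [ 0.1  1.  -1.1] t 13.17
now: collar in chute axes rel M (along,left,up) -0.0194 -0.0 0.0003 bar dir err y,z (rad) 0.0011 0.0017
```

View pics/w14.png

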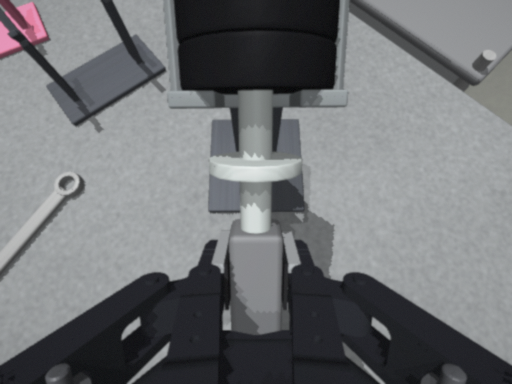

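View pics/c14c.png

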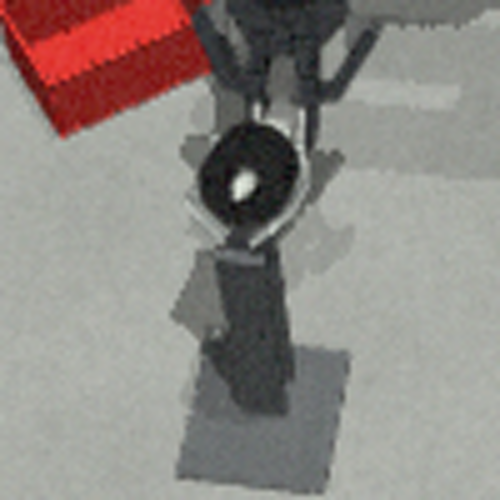

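View pics/s14c.png

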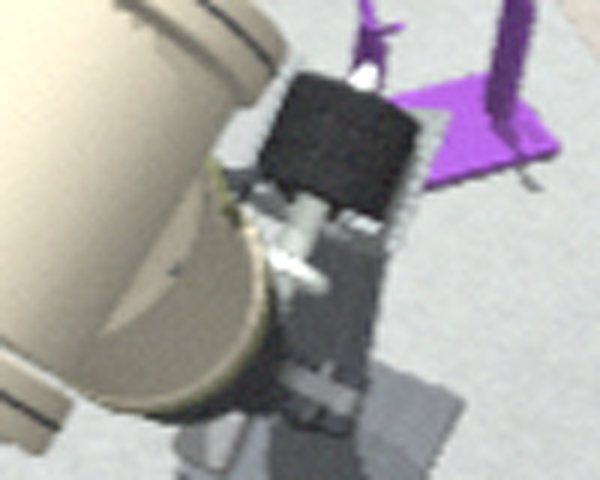

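The rod is centred in the slot (rod at columns 239 to 273, plate at 168 to 348), and the tip shows out of the top ring at scene crop (243,183). I'll advance the last 1.3 cm.

```bash
python3 -m handwheel '[{"travel":[0.5,0,0],"dr":[0,0,0]},{"travel":[1,0,0],"dr":[0,0,0]},{"travel":[1.3,0,0],"dr":[0,0,0]},{"travel":[1.3,0,0],"dr":[0,0,0]},{"travel":[1.3,0,0],"dr":[0,0,0]}]';
 python3 g3.py .006 0;  python3 -c "
from h import *;import pickle
pickle.dump(snap('wrist','w15'),open('w15.pkl','wb'))"
```

```text
time: 13.73
ee_pos: [0.62, -0.1924, 0.1746]
ee_rot: [-2.569, -1.087, -0.811]
contact_force: [-0.5, -0.6, -1.7]
finger_gap: 0.0232
tgt [ 0.621 -0.191  0.176]
travel [ 0.19  0.02 -0.01] dr [-0.02 -0.01 -0.  ] | q [-0.714  0.182  1.661  0.634  1.318 -0.113] gap 0.0232 F [-0.5 -0.6 -1.7] t 13.73
now: collar in chute axes rel M (along,left,up) -0.0079 0.0002 -0.0 bar dir err y,z (rad) -0.0 0.0011
```

View pics/w15.png

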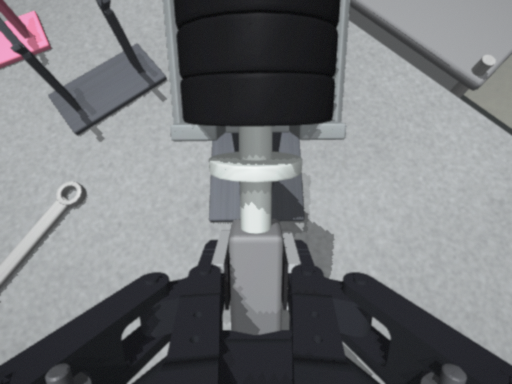

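```bash
python3 -m handwheel '[{"travel":[0.3,0,0],"dr":[0,0,0]},{"travel":[0.3,0,0],"dr":[0,0,0]},{"travel":[0.3,0,-0.3],"dr":[0,0,0]},{"travel":[0.3,0,-0.6],"dr":[0,0,0]},{"travel":[0.3,0,-0.9],"dr":[0,0,0]}]';
 python3 g3.py .006 0
python3 -m handwheel '[{"travel":[0,0,-0.4],"dr":[0,0,0]},{"travel":[0,0,-0.8],"dr":[0,0,0]},{"travel":[0,0,-1.2],"dr":[0,0,0]},{"travel":[0,0,-1.6],"dr":[0,0,0]},{"travel":[0,0,-2],"dr":[0,0,0]}]';
 python3 g3.py .006 0;  python3 -c "
from h import *;import pickle
pickle.dump(snap('wrist','w16'),open('w16.pkl','wb'))"
```

```text
time: 14.2
ee_pos: [0.6177, -0.1945, 0.1836]
ee_rot: [-2.569, -1.086, -0.81]
contact_force: [0.5, 1.1, -1.4]
finger_gap: 0.0233
tgt [ 0.621 -0.191  0.176]
travel [-0.07  0.04  0.91] dr [-0.02 -0.01 -0.01] | q [-0.719  0.171  1.655  0.631  1.335 -0.107] gap 0.0233 F [ 0.5  1.1 -1.4] t 14.2
now: collar in chute axes rel M (along,left,up) -0.0054 0.0003 0.0091 bar dir err y,z (rad) -0.0007 0.001
time: 14.62
ee_pos: [0.6097, -0.203, 0.2002]
ee_rot: [-2.57, -1.086, -0.811]
contact_force: [1.0, 1.3, -2.7]
finger_gap: 0.023
tgt [ 0.621 -0.191  0.176]
travel [-0.08  0.02  2.94] dr [-0.02 -0.01 -0.01] | q [-0.739  0.152  1.645  0.626  1.37  -0.105] gap 0.023 F [ 1.   1.3 -2.7] t 14.62
now: collar in chute axes rel M (along,left,up) -0.0053 0.0001 0.0294 bar dir err y,z (rad) -0.0007 0.001
```

View pics/w16.png

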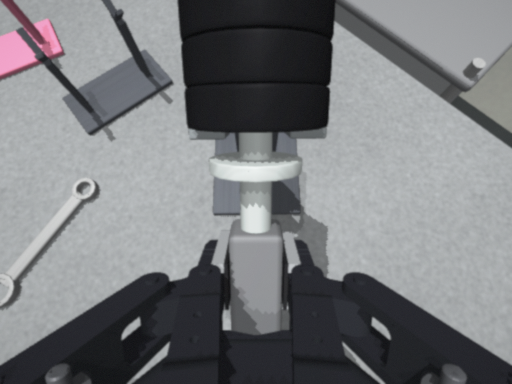

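```bash
python3 -m handwheel '[{"travel":[0,0,-0.6],"dr":[0,0,0]},{"travel":[0,0,-1.2],"dr":[0,0,0]},{"travel":[0,0,-1.8],"dr":[0,0,0]},{"travel":[0,0,-2.4],"dr":[0,0,0]},{"travel":[0,0,-3],"dr":[0,0,0]}]';
python3 -m handwheel '[{"travel":[0,0,-0.8],"dr":[0,0,0]},{"travel":[0,0,-1.8],"dr":[0,0,0]},{"travel":[0,0,-3],"dr":[0,0,0]},{"travel":[0,0,-4.5],"dr":[0,0,0]},{"travel":[0,0,-6],"dr":[0,0,0]}]';
 python3 g3.py .006 0;  python3 -c "
from h import *;import pickle
pickle.dump(snap('wrist','w17'),open('w17.pkl','wb'));snap('side','s17')"
```

```text
time: 15.08
ee_pos: [0.5977, -0.2155, 0.2251]
ee_rot: [-2.57, -1.086, -0.811]
contact_force: [0.7, 0.2, -2.5]
finger_gap: 0.0235
time: 15.5
ee_pos: [0.5734, -0.2404, 0.2747]
ee_rot: [-2.569, -1.086, -0.811]
contact_force: [-0.7, -0.5, -2.5]
finger_gap: 0.0232
tgt [ 0.621 -0.191  0.176]
travel [-0.08  0.04 12.03] dr [-0.02 -0.01 -0.01] | q [-0.829  0.087  1.576  0.611  1.53  -0.1  ] gap 0.0232 F [-0.7 -0.5 -2.5] t 15.5
now: collar in chute axes rel M (along,left,up) -0.0053 0.0001 0.1203 bar dir err y,z (rad) -0.0006 0.001
```

View pics/w17.png

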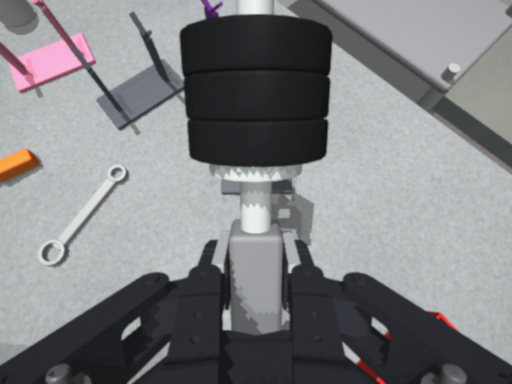

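View pics/s17.png

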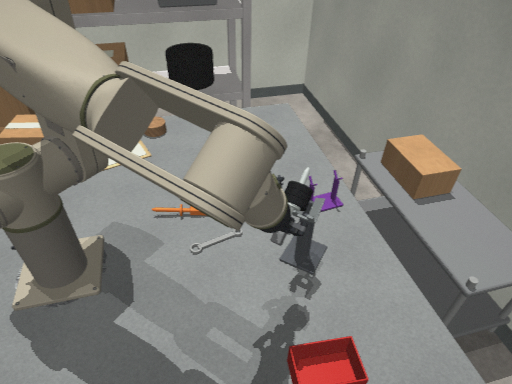

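All three rings sit against the collar (wrist rows 15 to 165) and the chute is empty. I'm carrying it back with the tip raised.

```bash
cat > g4.py <<'E'
from h import *
import sys
x,y,z,yaw,pit=map(float,sys.argv[1:6])
go((x,y,z),toolR(yaw,np.radians(pit),1))
E
python3 g4.py .46 -.2 .31 .6 32
```

```text
travel [ -2.14 -11.11  -5.57] dr [-1.23 -0.61  1.92] | q [-0.83   0.085  1.574  0.611  1.529 -0.1  ] gap 0.0231 F [ 0.  -0.5 -1.6] t 15.6
```

```bash
python3 -m handwheel '[{"travel":[-0.3,-1.5,-0.8],"dr":[-0.1,-0.1,0.2]},{"travel":[-0.8,-4,-2],"dr":[-0.4,-0.2,0.6]},{"travel":[-1.3,-6.5,-3.3],"dr":[-0.7,-0.4,1.1]},{"travel":[-1.8,-9,-4.5],"dr":[-1,-0.5,1.5]},{"travel":[-2.1,-11,-5.5],"dr":[-1.2,-0.6,1.9]}]'; python3 g4.py .46 -.03 .31 .2 25
```

```text
time: 16.02
ee_pos: [0.4597, -0.1974, 0.3064]
ee_rot: [-2.739, -0.848, -0.782]
contact_force: [-0.9, -0.1, -3.2]
finger_gap: 0.0231
travel [  8.21 -13.78   4.81] dr [-2.26 -1.36  4.02] | q [-0.916 -0.349  1.897  0.558  1.567  0.06 ] gap 0.0231 F [-0.9 -0.1 -3.2] t 16.02
```

```bash
python3 -m handwheel '[{"travel":[1.6,-2.7,1],"dr":[-0.4,-0.3,0.8]},{"travel":[3.2,-5.5,1.9],"dr":[-0.9,-0.5,1.6]},{"travel":[4.9,-8.2,2.9],"dr":[-1.4,-0.8,2.4]},{"travel":[6.5,-11,3.8],"dr":[-1.8,-1.1,3.2]},{"travel":[8.1,-13.7,4.8],"dr":[-2.2,-1.3,4]}]'; python3 g4.py .47 .13 .29 -.0915 18;  python3 -c "
from h import *;import pickle
snap('wrist','w18')"
```

```text
time: 16.43
ee_pos: [0.4604, -0.041, 0.3096]
ee_rot: [-2.992, -0.338, -0.677]
contact_force: [0.1, 0.7, -3.0]
finger_gap: 0.0231
travel [  3.42 -16.44   3.91] dr [-1.41 -1.49  3.36] | q [-0.411 -0.716  2.1    0.268  1.4    0.937] gap 0.0231 F [ 0.1  0.7 -3. ] t 16.43
```

View pics/w18.png

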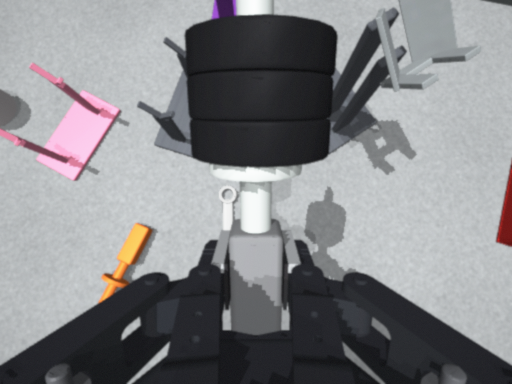

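```bash
python3 -m handwheel '[{"travel":[0.7,-3.3,0.8],"dr":[-0.3,-0.3,0.7]},{"travel":[1.4,-6.6,1.6],"dr":[-0.6,-0.6,1.4]},{"travel":[2.1,-9.9,2.3],"dr":[-0.9,-0.9,2.1]},{"travel":[2.8,-13.2,3.1],"dr":[-1.2,-1.2,2.8]},{"travel":[3.4,-16.4,3.9],"dr":[-1.4,-1.5,3.4]}]'; python3 g4.py .555 .126 .23 -.0915 10
```

```text
time: 16.9
ee_pos: [0.4687, 0.1148, 0.2915]
ee_rot: [3.09, -0.126, 0.492]
contact_force: [1.3, -0.6, -2.1]
finger_gap: 0.0231
travel [ 6.18 -1.8   8.49] dr [-0.06 -1.61  0.11] | q [ 0.196 -0.521  1.981 -0.084  1.378  1.852] gap 0.0231 F [ 1.3 -0.6 -2.1] t 16.9
```

```bash
python3 -m handwheel '[{"travel":[1,-0.5,1.5],"dr":[0,-0.3,0]},{"travel":[2.3,-1,3],"dr":[0,-0.6,0]},{"travel":[3.6,-1.4,4.8],"dr":[0,-0.9,0]},{"travel":[5,-1.7,6.6],"dr":[0,-1.2,0.1]},{"travel":[6.1,-1.8,8.3],"dr":[-0.06,-1.6,0.1]}]'; 
python3 -m handwheel '[{"travel":[0,0,0],"dr":[0,0,0]},{"travel":[0,0,0],"dr":[0,0,0]},{"travel":[0,0,0],"dr":[0,0,0]}]';python3 g4.py .5606 .1255 .19 -.091 4;  python3 -c "
from h import *;import pickle
snap('wrist','w19');snap('side','s19')
a=cv2.imread('pics/s19.png')[120:250,190:340];cv2.imwrite('pics/s19c.png',cv2.resize(a,None,fx=5,fy=4.6,interpolation=cv2.INTER_CUBIC))"
```

```text
time: 17.32
ee_pos: [0.5544, 0.1259, 0.2299]
ee_rot: [3.121, -0.135, 0.27]
contact_force: [1.0, 1.0, -1.9]
finger_gap: 0.0232
time: 17.57
ee_pos: [0.5535, 0.125, 0.2311]
ee_rot: [3.12, -0.137, 0.273]
contact_force: [-0.3, -0.4, -1.9]
finger_gap: 0.0232
travel [-0.02 -0.11  4.17] dr [-0.01 -1.2   0.04] | q [ 0.159 -0.119  1.749 -0.043  1.342  1.823] gap 0.0232 F [-0.3 -0.4 -1.9] t 17.57
```

View pics/w19.png

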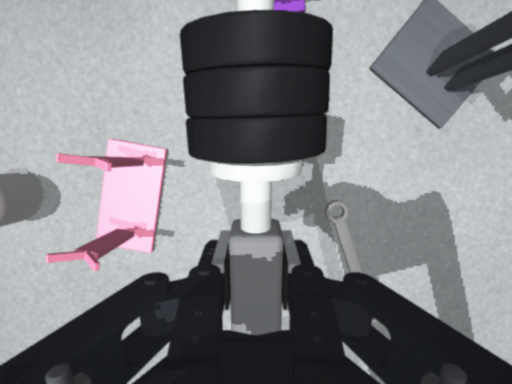

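View pics/s19c.png

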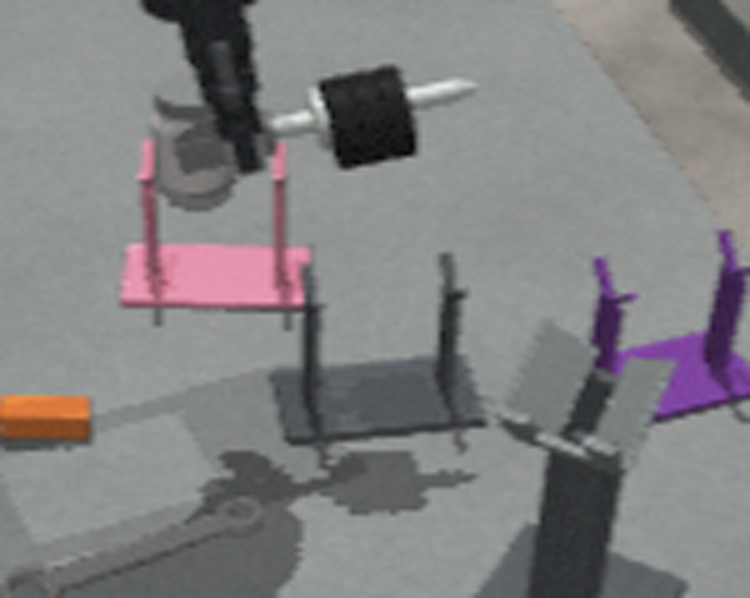

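```bash
python3 -m handwheel '[{"travel":[0,0,0.8],"dr":[0,-0.3,0]},{"travel":[0,-0.1,1.6],"dr":[0,-0.6,0]},{"travel":[0,-0.1,2.5],"dr":[0,-0.9,0]},{"travel":[0,-0.1,3.4],"dr":[0,-1.2,0]},{"travel":[0,-0.1,4.1],"dr":[0,-1.4,0]}]'; 
python3 -m handwheel '[{"travel":[0,0,0],"dr":[0,0,0]},{"travel":[0,0,0],"dr":[0,0,0]}]';python3 g4.py .5606 .1255 .14 -.091 1.5
```

```text
time: 18.08
ee_pos: [0.5613, 0.1255, 0.1922]
ee_rot: [3.136, -0.138, 0.086]
contact_force: [-0.2, 0.6, -2.8]
finger_gap: 0.0228
time: 18.25
ee_pos: [0.5611, 0.1253, 0.1915]
ee_rot: [3.135, -0.138, 0.085]
contact_force: [-0.8, 0.3, -3.6]
finger_gap: 0.0232
travel [-0.33 -0.01  5.14] dr [-0.01 -0.32  0.03] | q [ 0.138  0.034  1.664 -0.012  1.391  1.799] gap 0.0232 F [-0.8  0.3 -3.6] t 18.25
```

```bash
python3 -m handwheel '[{"travel":[-0.1,0,1],"dr":[0,-0.1,0]},{"travel":[-0.2,0,2],"dr":[0,-0.2,0]},{"travel":[-0.3,0,3],"dr":[0,-0.3,0]},{"travel":[-0.3,0,3.5],"dr":[0,-0.3,0]},{"travel":[-0.3,0,3.5],"dr":[0,-0.3,0]}]'; 
python3 -m handwheel '[{"travel":[0,0,0],"dr":[0,0,0]},{"travel":[0,0,0],"dr":[0,0,0]}]';python3 g4.py .5606 .1255 .0905 -.091 0.5;  python3 -c "
from h import *;import pickle
pickle.dump(snap('wrist','w20'),open('w20.pkl','wb'));pickle.dump(snap('side','s20'),open('s20.pkl','wb'))
a=cv2.imread('pics/s20.png')[150:230,220:320];cv2.imwrite('pics/s20c.png',cv2.resize(a,None,fx=6,fy=6,interpolation=cv2.INTER_CUBIC))"
```

```text
time: 18.67
ee_pos: [0.5586, 0.1253, 0.1532]
ee_rot: [3.137, -0.138, 0.036]
contact_force: [-0.6, 0.8, -2.6]
finger_gap: 0.0232
time: 18.83
ee_pos: [0.5602, 0.1255, 0.1561]
ee_rot: [3.137, -0.138, 0.043]
contact_force: [-0.3, 0.5, -2.3]
finger_gap: 0.0232
travel [-0.14 -0.    6.56] dr [-0.01 -0.21  0.04] | q [ 0.135  0.083  1.678 -0.006  1.354  1.795] gap 0.0232 F [-0.3  0.5 -2.3] t 18.83
```

View pics/w20.png

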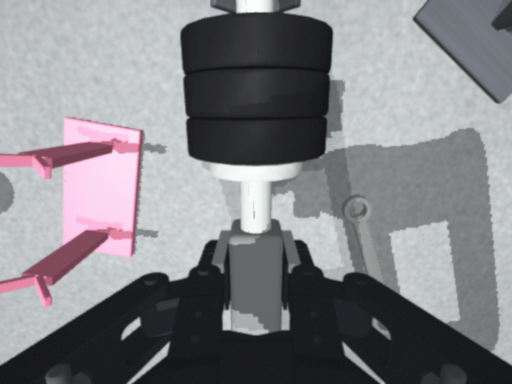

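View pics/s20c.png

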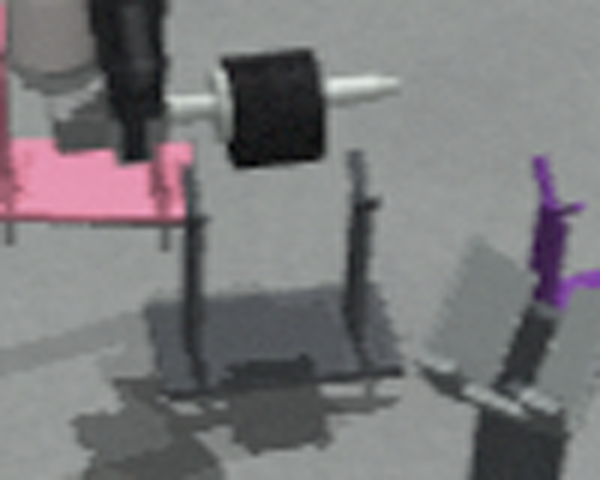

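```bash
python3 -m handwheel '[{"travel":[0,0,1],"dr":[0,-0.1,0]},{"travel":[-0.1,0,2],"dr":[0,-0.1,0]},{"travel":[-0.1,0,3],"dr":[0,-0.2,0]},{"travel":[-0.1,0,4],"dr":[0,-0.2,0]},{"travel":[-0.1,0,5],"dr":[0,-0.2,0]}]'; 
python3 -m handwheel '[{"travel":[0,0,0],"dr":[0,0,0]},{"travel":[0,0,0],"dr":[0,0,0]},{"travel":[0,0,0],"dr":[0,0,0]}]';python3 g4.py .5606 .1255 .0905 -.091 0
```

```text
time: 19.35
ee_pos: [0.5599, 0.1254, 0.104]
ee_rot: [3.138, -0.138, 0.012]
contact_force: [0.8, -0.6, -2.6]
finger_gap: 0.0229
time: 19.6
ee_pos: [0.5605, 0.1255, 0.106]
ee_rot: [3.138, -0.138, 0.015]
contact_force: [0.2, -1.1, -1.8]
finger_gap: 0.023
travel [-0.   -0.    1.55] dr [-0.   -0.11  0.04] | q [ 0.132  0.147  1.705 -0.002  1.281  1.791] gap 0.023 F [ 0.2 -1.1 -1.8] t 19.6
```

```bash
python3 -m handwheel '[{"travel":[0,0,0.4],"dr":[0,0,0]},{"travel":[0,0,0.7],"dr":[0,-0.1,0]},{"travel":[0,0,1],"dr":[0,-0.1,0]},{"travel":[0,0,1.3],"dr":[0,-0.1,0]},{"travel":[0,0,1.3],"dr":[0,-0.1,0]}]'; 
python3 g4.py .5606 .1255 .0905 -.091 0
python3 -m handwheel '[{"travel":[0,0,0.1],"dr":[0,0,0]},{"travel":[0,0,0.2],"dr":[0,0,0]},{"travel":[0,0,0.2],"dr":[0,0,0]}]';python3 g4.py .5606 .1255 .0905 -.091 0; python3 -c "
from h import *;import pickle
pickle.dump(snap('wrist','w21'),open('w21.pkl','wb'));pickle.dump(snap('side','s21'),open('s21.pkl','wb'))
a=cv2.imread('pics/s21.png')[150:230,220:320];cv2.imwrite('pics/s21c.png',cv2.resize(a,None,fx=6,fy=6,interpolation=cv2.INTER_CUBIC))"
```

```text
time: 20.02
ee_pos: [0.56, 0.1254, 0.092]
ee_rot: [-3.139, 0.138, 0.001]
contact_force: [0.0, -1.6, -1.9]
finger_gap: 0.0233
travel [ 0.06 -0.02  0.15] dr [-0.    0.    0.03] | q [0.131 0.17  1.706 0.    1.266 1.79 ] gap 0.0233 F [ 0.  -1.6 -1.9] t 20.02
time: 20.27
ee_pos: [0.5606, 0.1255, 0.0909]
ee_rot: [-3.138, 0.138, -0.002]
contact_force: [0.2, 0.3, -1.9]
finger_gap: 0.0233
travel [ 0.   -0.    0.04] dr [-0.   -0.01  0.04] | q [0.131 0.171 1.707 0.    1.262 1.79 ] gap 0.0233 F [ 0.2  0.3 -1.9] t 20.27
```

View pics/s21c.png

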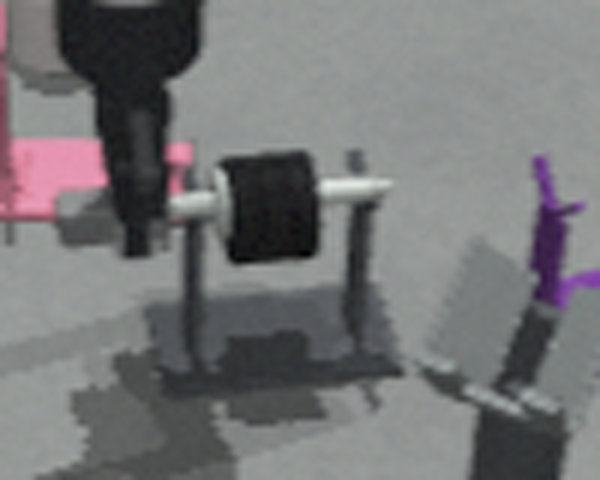

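View pics/w21.png

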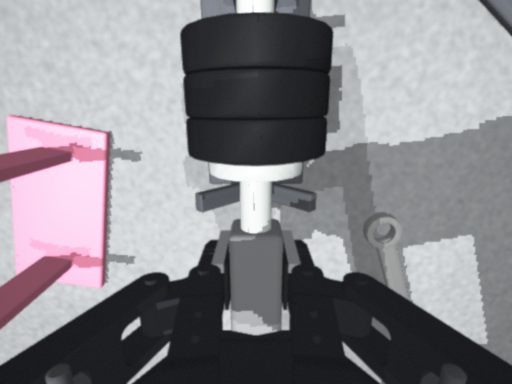

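```bash
python3 -m handwheel '[{"travel":[0,0,0.05],"dr":[0,0,0]},{"travel":[0,0,0.1],"dr":[0,0,0]},{"travel":[0,0,0.1],"dr":[0,0,0]}]';
python3 -m handwheel '[{"travel":[0,0,0.05],"dr":[0,0,0]},{"travel":[0,0,0.1],"dr":[0,0,0]},{"travel":[0,0,0.1],"dr":[0,0,0]}]'
```

```text
time: 20.62
ee_pos: [0.5607, 0.1255, 0.0905]
ee_rot: [-3.138, 0.138, -0.002]
contact_force: [-2.6, 1.1, 2.3]
finger_gap: 0.0233
time: 20.87
ee_pos: [0.5609, 0.1255, 0.0902]
ee_rot: [-3.138, 0.138, -0.003]
contact_force: [-6.1, -1.6, 10.2]
finger_gap: 0.0232
```

The force swings to +10 N, so the bar is seated. I'll ease up a little and open.

```bash
python3 -m handwheel '[{"travel":[0,0,-0.07],"dr":[0,0,0]},{"travel":[0,0,-0.07],"dr":[0,0,0]},{"travel":[0,0,-0.07],"dr":[0,0,0]}]';
python3 -m handwheel '[{"travel":[0,0,0],"dr":[0,0,0]},{"travel":[0,0,0],"dr":[0,0,0]},{"travel":[0,0,0],"dr":[0,0,0]},{"travel":[0,0,0],"dr":[0,0,0]},{"travel":[0,0,0],"dr":[0,0,0]}]' 0.6
python3 -m handwheel '[{"travel":[0,0,0],"dr":[0,0,0]},{"travel":[0,0,0],"dr":[0,0,0]},{"travel":[0,0,0],"dr":[0,0,0]},{"travel":[0,0,0],"dr":[0,0,0]},{"travel":[0,0,0],"dr":[0,0,0]}]' 1
python3 -c "
from h import *;import pickle
pickle.dump(snap('wrist','w22'),open('w22.pkl','wb'));pickle.dump(snap('side','s22'),open('s22.pkl','wb'))
a=cv2.imread('pics/s22.png')[150:230,220:320];cv2.imwrite('pics/s22c.png',cv2.resize(a,None,fx=6,fy=6,interpolation=cv2.INTER_CUBIC))"
```

```text
time: 21.12
ee_pos: [0.5608, 0.1255, 0.0903]
ee_rot: [-3.138, 0.138, -0.002]
contact_force: [-4.6, -1.4, 6.5]
finger_gap: 0.0229
time: 21.53
ee_pos: [0.5605, 0.1254, 0.0894]
ee_rot: [-3.138, 0.138, -0.001]
contact_force: [0.4, -0.2, -0.1]
finger_gap: 0.0514
time: 21.95
ee_pos: [0.5605, 0.1255, 0.0896]
ee_rot: [-3.138, 0.138, -0.001]
contact_force: [-0.1, 0.1, 0.1]
finger_gap: 0.0851
```

View pics/w22.png

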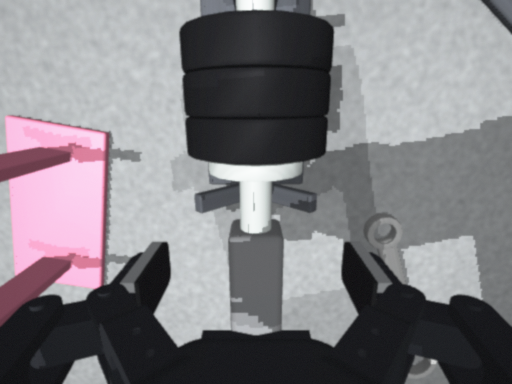

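View pics/s22c.png

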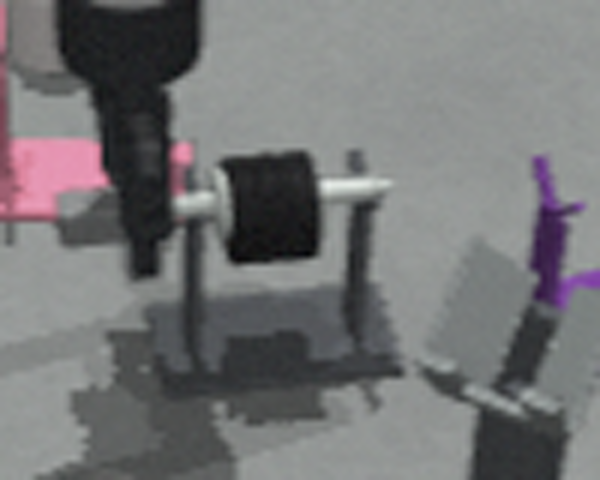

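Released and stable. I'm withdrawing straight up and checking.

```bash
python3 -m handwheel '[{"travel":[0,0,-1],"dr":[0,0,0]},{"travel":[0,0,-3],"dr":[0,0,0]},{"travel":[0,0,-6],"dr":[0,0,0]},{"travel":[0,0,-9],"dr":[0,0,0]},{"travel":[0,0,-12],"dr":[0,0,0]}]';
python3 -m handwheel '[{"travel":[-2,0,-1],"dr":[0,0,0]},{"travel":[-4,0,-2],"dr":[0,0,0]},{"travel":[-6,0,-2],"dr":[0,0,0]},{"travel":[-6,0,-2],"dr":[0,0,0]},{"travel":[-6,0,-2],"dr":[0,0,0]}]';
python3 -c "
from h import *;import pickle
pickle.dump(snap('wrist','w23'),open('w23.pkl','wb'));pickle.dump(snap('side','s23'),open('s23.pkl','wb'));snap('scene','c23')
a=cv2.imread('pics/s23.png')[150:230,220:320];cv2.imwrite('pics/s23c.png',cv2.resize(a,None,fx=6,fy=6,interpolation=cv2.INTER_CUBIC))"
```

```text
time: 22.47
ee_pos: [0.5601, 0.1254, 0.2116]
ee_rot: [-3.138, 0.138, -0.001]
contact_force: [-0.0, -0.4, 0.4]
finger_gap: 0.0851
time: 22.88
ee_pos: [0.5005, 0.1309, 0.2307]
ee_rot: [-3.138, 0.137, -0.004]
contact_force: [0.3, 0.2, 0.5]
finger_gap: 0.0852
```

View pics/w23.png

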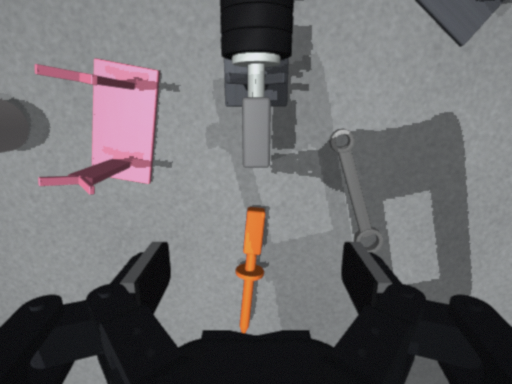

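View pics/s23c.png

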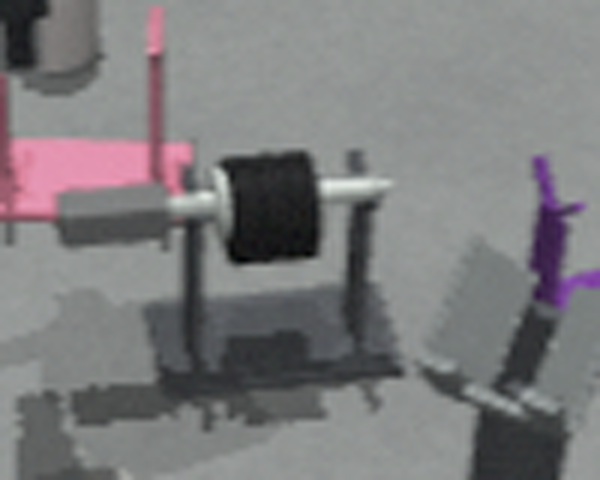

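View pics/c23.png

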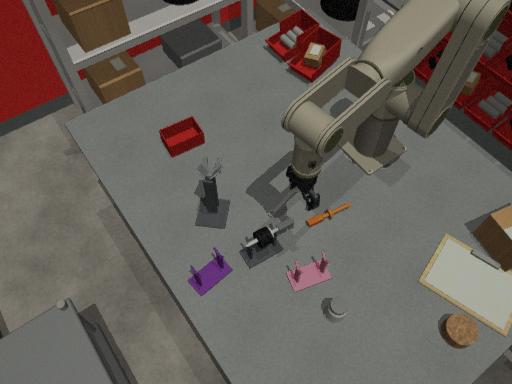

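```bash
python3 -c "
from h import *
import pickle
s=pickle.load(open('s23.pkl','rb'));d=pickle.load(open('s0.pkl','rb'))['side']['image'].astype(int)
print(manip.state()['contact_force'])
print(manip.finish_job())"
```

```text
[-1.0866414  -0.51030862 -0.61888156]
the job is handed in; nothing more can be done
None
```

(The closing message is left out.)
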